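# Load the specimen shaker and jog it

### The job

Open the specimen shaker: throw its yellow flip-top tab right back, then unscrew the blue cover beneath and set it down flat on the bench, right way up and clear of the shaker. Then drop every resin-mounted specimen on the bench into the shaker's block, one to a pocket, metal face up and right down, and last hold the shaker's green jog button fully down for at least five seconds and let it go. Leave the tab open and do not disturb the lens ring, the spray bottle or the eyepiece.

Things in the scene. Friction and masses are not known exactly. Their poses are not given: they have to be found in the camera images.
- shaker: White specimen shaker, 178 x 202 mm, 45 mm high (x -77 to 101, y -126 to 76 mm), fixed to the bench. Origin: on its specimen block's axis, at bench level; z up; +x points to two hinge posts at the rear (x = 84 mm, 119 mm high), -x to the front with a green lamp. Round the origin stands a square aluminium block (78 mm, top face 75 mm above the bench, four pockets) inside a grey ring with two ears outside it.
- cover: Blue round twist-off cover over the block, 137 mm in diameter, 0.13 to 0.21 kg, loose. Origin: centre of the lower edge of its 20 mm deep skirt (55 mm above the bench while on the shaker); z up. Flat top 24 mm above the origin. Two white ribs on the top lie along its +x and -x axes and mark two lugs inside the skirt, held under the shaker's ears; the two halves of a turn are alike.
- cover_knob (a point): Centre of the top of the cover's ribbed round knob: 46 mm in diameter, from 24 mm (flat top) to 50 mm above the cover's origin. Axes as the cover's. The cover is unscrewed by turning it counter-clockwise (seen from above); it turns freely, held down only by its weight and the lugs.
- red_mark (a point): One of two small red marks on the shaker's deck, 71 mm from its axis along its +y and -y. The cover's x axis starts 0.35 to 1.0 rad clockwise of the shaker's x axis; it must turn counter-clockwise 1.9 to 2.6 rad, till its ribs (x axis) point at the marks (y axis), where a stop ends the turn. Within the last 0.2 rad before the stop it lifts straight off; 25 mm up it is clear.
- tab (a joint): Hinge angle of the yellow flip-top tab, rad: 0 = shut, lying level over the knob; 2.3 = thrown right back against its stop. It turns about the shaker's y axis through tab_hinge, the tongue rising first and then going over to the shaker's +x. Very light (50 g), no catch: let go before it is upright (1.57) it falls shut; past upright (from about 1.7) it falls back to its stop by itself.
- tab_hinge (a point): Point on the tab's hinge axis, midway between the posts: 84 mm from the shaker's origin along its +x, 112 mm above the bench. Axes as the shaker's.
- tab_tongue (a point): Point in the red tongue of the tab, 138 mm from the hinge axis, 15 mm from the tongue's free end. The tongue is 16 mm wide (along the shaker's y), 6 mm thick, and sticks out 38 mm in front of a 62 mm disc, free above, below and on both sides (the cover's flat top is 30 mm below it). Pinched by its two sides it can turn between the fingers as they follow the arc.
- jog_top (a point): Centre of the top of the green round jog button (24 mm wide, in a black collar) on the shaker's deck: from the shaker's origin 52 mm along its -x and 100 mm along its -y, 62 mm above the bench.
- jog (a joint): How far the jog button is pressed, m: 0 = up, 0.005 = fully down. A spring returns it; 4 N takes it fully down, 5 to 6 N holds it there safely.
- stereo_microscope: Stereo microscope, fixed, not used: an obstacle. Origin on the bench. Black base plate 236 x 388 mm, 22 mm high, whose front edge is 117 mm in front of the origin (-x), its right end 194 mm along -y. Two eyepieces overhang the plate's front edge: their ends are 120 mm in front of the origin, from 94 mm along -y to 20 mm along +y, 343 to 400 mm above the bench: keep wrist and gripper clear.
- lens_ring: Bystander: auxiliary lens with a red knurled ring, 54 mm in diameter, 18 mm high, on the bench. Origin: centre of its underside.
- spray: Bystander: pale blue pump spray bottle, 31 mm wide, 104 mm high, standing on the bench. Origin: centre of its underside.
- eyepiece: Bystander: black microscope eyepiece with a red stripe, 37 mm in diameter, 38 mm high, standing on the bench. Origin: centre of its underside.
- specimen1: Resin-mounted specimen (black resin, steel face): a plain cylinder 25 mm in diameter and 20 mm high, 30 g, standing on the bench, metal face up. Origin: centre of its underside, z up. May be absent (then its state is None for the whole run).
- specimen2: Resin-mounted specimen (green resin, brass face): a plain cylinder 25 mm in diameter and 20 mm high, 30 g, standing on the bench, metal face up. Origin: centre of its underside, z up. May be absent (then its state is None for the whole run).
- specimen3: Resin-mounted specimen (red resin, aluminium face): a plain cylinder 25 mm in diameter and 20 mm high, 30 g, standing on the bench, metal face up. Origin: centre of its underside, z up. May be absent (then its state is None for the whole run).
- specimen4: Resin-mounted specimen (black resin, copper face): a plain cylinder 25 mm in diameter and 20 mm high, 30 g, standing on the bench, metal face up. Origin: centre of its underside, z up. May be absent (then its state is None for the whole run).
- pocket1 (a point): Centre of the floor of pocket 1 of the block (round, 31 mm wide, 8 mm deep: its mouth is 8 mm above this point). The four pockets lie at the corners of a 42.4 mm square round the block's axis: 1 towards the shaker's +x +y, 2 -x +y, 3 -x -y, 4 +x -y. Hidden until the cover is off. Axes as the shaker's.
- pocket2 (a point): Centre of the floor of pocket 2 of the block (round, 31 mm wide, 8 mm deep: its mouth is 8 mm above this point). The four pockets lie at the corners of a 42.4 mm square round the block's axis: 1 towards the shaker's +x +y, 2 -x +y, 3 -x -y, 4 +x -y. Hidden until the cover is off. Axes as the shaker's.
- pocket3 (a point): Centre of the floor of pocket 3 of the block (round, 31 mm wide, 8 mm deep: its mouth is 8 mm above this point). The four pockets lie at the corners of a 42.4 mm square round the block's axis: 1 towards the shaker's +x +y, 2 -x +y, 3 -x -y, 4 +x -y. Hidden until the cover is off. Axes as the shaker's.
- pocket4 (a point): Centre of the floor of pocket 4 of the block (round, 31 mm wide, 8 mm deep: its mouth is 8 mm above this point). The four pockets lie at the corners of a 42.4 mm square round the block's axis: 1 towards the shaker's +x +y, 2 -x +y, 3 -x -y, 4 +x -y. Hidden until the cover is off. Axes as the shaker's.
There are look-alikes about, which are no part of the job. What is shaped like the specimen4 but purple is not meant.

How it is judged:
By the outcome, as a careful person would: the job done as asked, in the order asked, and still so for the second after the job is handed in, with the robot touching nothing.
Of specimen1, specimen2, specimen3, specimen4 only 2 to 4 are there at a start; the rules pass over those that are not, and their reading is None.
At some moment in a run one of specimen1, specimen2, specimen3, specimen4 may be knocked a few centimetres aside while the robot is not near it.
It also fails if it takes over 210 s, if anything falls off the work surface, if the arm or the gripper's body presses on something with over 40 N, if the wrist force passes 120 N, or if a joint passes its speed limit or range.

### The arm

A 7-joint arm with a two-finger parallel gripper is mounted at the origin on a cart in front of the work surface, level with it; the furniture and walls round the work are solid. World frame = base frame: x ahead of the robot, y to its left, z up, the work surface at z = 0. Lengths are in m, angles in rad, forces in N, time in s.
With the tool pointing down it reaches from about 0.4 to 0.875 m from the base axis. Payload 4.4 kg.
Tool frame: the origin (TCP) lies midway between the tips of the shut fingers; the grasp point (between the pads) lies 19 mm behind it; z points along the fingers, y is the line along which they close (so a half turn about z gives the same grasp; the last joint's range is limited). The gripper opens to 85 mm and grips with 20 to 120 N. Pads are 22 mm wide; open, the fingers measure 114 mm over their backs; the gripper's body (76 mm by 85 mm) begins 54 mm behind the grasp point. The pads swing forward as they close: fully open they stand 13 mm farther back than shut.
Start: joints at [1.134, 0.628, 0.038, 1.517, -0.027, 0.996, -0.02], TCP at [0.236, -0.606, 0.207] pointing down, gripper open.
Joint ranges: [-3.06, 3.06], [-0.37, 2.12], [-1.25, 1.32], [0.18, 2.47], [-1.1, 4.24], [0.23, 1.98], [-2.94, 2.94]. Speed limits (rad/s): [2.57, 2.57, 3.14, 3.14, 3.14, 3.14, 3.14].

### API

Orientations are given as a rotation vector (axis times angle).
In Python, from plant import observe, grab_frame, camera_model, sign_off gives the robot as it stands.
- The arm moves only by the shell command python3 -m jog 'ROWS' [FORCE]. ROWS is JSON, one flat list of numbers, 7 for each row, row after row: the turn, a rotation vector about the tool's x, y, z normalised to -1 to 1, where 1 is 45 degrees, then the shift along the tool's x, y, z normalised to -1 to 1, where 1 is 0.5 m, then the closure, from 0 (fully open) to 1 (shut). In form: [wx, wy, wz, tx, ty, tz, grip, wx, wy, wz, tx, ty, tz, grip, ...]. A call has 1 to 20 rows; each row is the pose to reach, as a shift and turn from the pose commanded when the call began, along the tool's axes at that moment; what a row does not reach only later rows make up. A row lasts 1/8 s, in which the tool goes at most 62.5 mm and 10.7 degrees, less where a joint would pass 70% of its speed; a pose out of reach is approached as far as the arm can. A call with a number of a shift or a turn outside -1 to 1 is refused whole. A call with a gripper value outside its range is refused whole. The fingers move at their own pace and stop on an object; FORCE is the grip in N (left out, the last holds). Time passes only in rows, so rows that repeat a pose let the fingers close. It gives the time, the measured TCP pose, the force, the opening and the grip force at its end, in the units of the state.
- observe(): the state, without advancing time (a new reading comes with each control period).
- grab_frame(name): name is "scene" or "side" or "wrist"; returns (picture, depth): 384x512x3 uint8, blue, green, red; 384x512 float32, m along the optical axis (not along the pixel's ray), 0 where there is no reading.
- camera_model(name): a dict with "fov_y" (degrees; the focal length in pixels is half the picture's height over the tangent of half this angle, whatever the lens; pixels are square), "cx", "cy" (the principal point, pixels), "dist_coeffs" ([k1, k2, p1, p2, k3] as OpenCV has them; the pictures are not rectified), "origin" and "rotation" of the camera in the world; the wrist camera has in their place "T_tool_cam" (4x4, takes a point from camera to tool coordinates, whose origin is the TCP and whose axes are the flange's). Camera axes: x right, y up, looking along -z (the intrinsics and any distortion apply to the point x, -y, -z); pixel columns grow to the right and rows downward; lengths in m; the calibration is good to about 2 mm. A picture is of the moment at which its call begins: read the wrist's pose just before it. camera_model takes no time and is no camera call.
- sign_off(): hands the job in; it is judged then, once.
The state is a dict: "time_s": time; "qpos": joint angles; "joint_velocities": joint speeds; "tau": joint torques, N m; "tcp_pos": TCP position; "tcp_rot": TCP orientation; "contact_force": force on the tool from outside, world axes, zero at the start; "ft_torque": the same for the moment, N m; "opening": finger opening in m; "finger_force": force on a finger pad.
Only numpy, scipy, OpenCV 4.12 (cv2) and the standard library are available. Lean on these libraries where they do the work, as an engineer would, in place of code of your own. Each camera call takes 0.05 s, during which the arm holds its last target. There are 200 camera calls.

## Working session

There is one attempt and no reset: what is moved stays moved. The work goes in short steps, Python scripts to look and compute and a shell command to move; the robot and the scene stay as the last step left them, time stands still between calls to the robot, and variables do not carry over. Pictures are saved under pics/ and viewed, at most 16 in all, crops included, and the job is handed in when it is done.

```bash
ls; mkdir -p pics
cat > h.py <<'E'
import numpy as np, cv2, json
from scipy.spatial.transform import Rotation as R
from plant import observe, grab_frame, camera_model, sign_off
def cam(name, s=None):
    m=camera_model(name); f=192/np.tan(np.radians(m["fov_y"])/2)
    K=np.array([[f,0,m["cx"]],[0,f,m["cy"]],[0,0,1]]); D=np.array(m["dist_coeffs"],float)
    if name=="wrist":
        s=s or observe(); T=np.eye(4); T[:3,:3]=R.from_rotvec(s["tcp_rot"]).as_matrix(); T[:3,3]=s["tcp_pos"]
        T=T@np.array(m["T_tool_cam"])
        return K,D,T[:3,:3],T[:3,3]
    return K,D,np.array(m["rotation"]).reshape(3,3),np.array(m["origin"])
def shot(name,fn):
    s=observe(); im,d=grab_frame(name); c=cam(name,s)
    cv2.imwrite(f"pics/{fn}.png",im); np.savez(f"pics/{fn}.npz",d=d,K=c[0],D=c[1],R=c[2],o=c[3]); return im,d
def load(fn): return np.load(f"pics/{fn}.npz")
def pts(fn,uv):  # depth based
    z=load(fn); uv=np.array(uv,float).reshape(-1,1,2); n=cv2.undistortPoints(uv,z["K"],z["D"])[:,0]
    dd=np.array([z["d"][int(round(v)),int(round(u))] for u,v in uv[:,0]])
    return (np.c_[n[:,0]*dd,-n[:,1]*dd,-dd])@z["R"].T+z["o"]
def cloud(fn):
    z=load(fn); v,u=np.mgrid[:384,:512]; n=cv2.undistortPoints(np.stack([u,v],-1).reshape(-1,1,2).astype(float),z["K"],z["D"])[:,0]
    dd=z["d"].reshape(-1); return ((np.c_[n[:,0]*dd,-n[:,1]*dd,-dd])@z["R"].T+z["o"]).reshape(384,512,3)
def onplane(fn,uv,h):
    z=load(fn); uv=np.array(uv,float).reshape(-1,1,2); n=cv2.undistortPoints(uv,z["K"],z["D"])[:,0]
    r=np.c_[n[:,0],-n[:,1],-np.ones(len(n))]@z["R"].T; t=(h-z["o"][2])/r[:,2]; return z["o"]+r*t[:,None]
def proj(fn,P):
    z=load(fn); c=(np.atleast_2d(P)-z["o"])@z["R"]; c=c*[1,-1,-1]
    return cv2.projectPoints(c,np.zeros(3),np.zeros(3),z["K"],z["D"])[0][:,0]
E
python3 - <<'E'
from h import *
for n in("scene","side","wrist"):
    im,d=shot(n,n+"0")
    c=cam(n); print(n,c[3],-c[2][:,2])
a=cv2.imread("pics/scene0.png"); cv2.imwrite("pics/scene0b.png",cv2.resize(a,(800,600)))
print(observe())
E
```

```text
picsTraceback (most recent call last):
  File "<stdin>", line 3, in <module>
  File "h.py", line 13, in shot
    s=observe(); im,d=grab_frame(name); c=cam(name,s)
                                          ~~~^^^^^^^^
  File "h.py", line 11, in cam
    return K,D,np.array(m["rotation"]).reshape(3,3),np.array(m["origin"])
               ~~~~~~~~~~~~~~~~~~~~~~~~~~~~~~~^^^^^
ValueError: cannot reshape array of size 3 into shape (3,3)
```

Rotation is a rotation vector.

```bash
sed -i 's/np.array(m\["rotation"\]).reshape(3,3)/R.from_rotvec(m["rotation"]).as_matrix()/' h.py
python3 - <<'E'
from h import *
for n in("scene","side","wrist"):
    im,d=shot(n,n+"0")
    c=cam(n); print(n,c[3],-c[2][:,2])
a=cv2.imread("pics/scene0.png"); cv2.imwrite("pics/scene0b.png",cv2.resize(a,(800,600)))
print(observe())
E
```

```text
scene [-0.08252697 -0.69927471  0.66945848] [ 0.57715445  0.59576846 -0.55852724]
side [-0.49078705  0.2677263   0.67287261] [ 0.81375032 -0.32339678 -0.48293368]
wrist [ 0.30800545 -0.57753975  0.37266955] [-0.28445521 -0.11000712 -0.9523569 ]
{'time_s': 0.2, 'qpos': array([ 1.13417761,  0.62903587,  0.03849788,  1.51794601, -0.02699601,
        0.9963404 , -0.01998465]), 'joint_velocities': array([ 5.43922403e-04, -2.28890513e-03, -4.57927742e-04, -2.63270158e-03,
        6.66233644e-04, -1.90644743e-05, -8.01306924e-04]), 'tau': array([ 1.31784189e-03, -5.63242900e+01,  1.22601461e+00, -1.93450660e+01,
        1.09722963e-02,  8.12858721e-03,  1.58698356e-05]), 'tcp_pos': array([ 0.23540754, -0.60544346,  0.20602619]), 'tcp_rot': array([-3.08658950e+00, -5.78902741e-01,  3.92146967e-04]), 'contact_force': array([ 0.39781236, -0.51212104,  0.4265851 ]), 'ft_torque': array([-0.00640427,  0.05222453,  0.07805079]), 'finger_force': 0.0, 'opening': 0.08536619201855473}
```

View pics/scene0b.png

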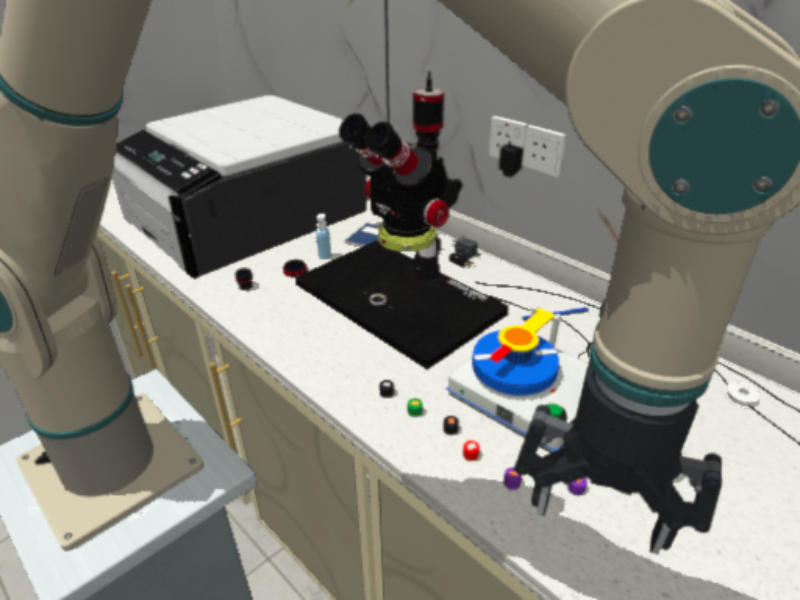

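View pics/side0.png

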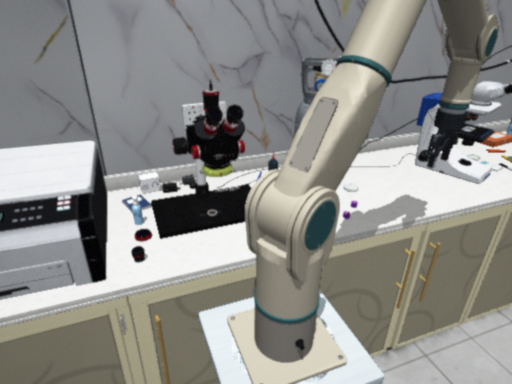

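The scene picture shows four specimens (800x600 px): steel (387,388), green (415,407), copper (451,424), red (471,450). It also shows two purple look-alikes, and the shaker at about (516,365) with its tongue tip near (497,354). The bystanders are far left. I'll measure these.

Run:
```python
from h import *
np.set_printoptions(precision=4,suppress=True)
k=1.5625
names=["steel","green","copper","red","purp1","purp2","lens","eyep","spray","tongue","jogbtn","tabend","postL"]
px=[(387,384),(415,403),(451,420),(471,446),(512,475),(578,485),(295,266),(244,273),(322,240),(499,353),(556,409),(545,318),(555,330)]
P=pts("scene0",[(u/k,v/k) for u,v in px])
for n,p in zip(names,P): print(n,p,"reach",np.hypot(*p[:2]))
C=cloud("scene0"); im=cv2.imread("pics/scene0.png"); hsv=cv2.cvtColor(im,cv2.COLOR_BGR2HSV)
H,S,V=hsv[...,0],hsv[...,1],hsv[...,2]
m=(H>100)&(H<120)&(S>180)&(V>80); m[:200]=0
b=C[m]; b=b[(b[:,2]>0.04)&(b[:,2]<0.12)]
print("blue",len(b),np.percentile(b[:,2],[5,50,95]))
t=b[(b[:,2]>.074)&(b[:,2]<.086)]; lo,hi=np.percentile(t,1,axis=0),np.percentile(t,99,axis=0);print(lo,hi,(lo+hi)/2)
ym=(H>15)&(H<35)&(S>180)&(V>120); ym[:150]=0
y=C[ym]; y=y[(y[:,2]>.09)&(y[:,2]<.13)]; print("yellow",len(y),y.mean(0)); 
rm=((H<5)|(H>175))&(S>180)&(V>100); rr=C[rm]; rr=rr[(rr[:,2]>.095)&(rr[:,2]<.13)]; print("tongue",len(rr),rr.mean(0),rr.min(0),rr.max(0))
w=y.mean(0)[:2]; a=np.linalg.svd(y[:,:2]-w)[2][0]; print("axis",a)
bp=cv2.resize(im[190:300,270:400],None,fx=6,fy=5.4,interpolation=cv2.INTER_CUBIC); cv2.imwrite("pics/crop0.png",bp); print(bp.shape)
```

```text
steel [ 0.3966 -0.1782  0.0205] reach 0.4347850379677035
green [ 0.3982 -0.2402  0.0195] reach 0.46504637340015315
copper [ 0.4121 -0.3031  0.0176] reach 0.5115765446881151
red [ 0.3942 -0.3575  0.0169] reach 0.5321675097844254
purp1 [ 0.3917 -0.4325  0.0197] reach 0.583491910174137
purp2 [ 0.4419 -0.5062  0.0182] reach 0.6719737019363705
lens [0.5163 0.2383 0.0174] reach 0.5686213428439368
eyep [0.4075 0.2656 0.0355] reach 0.4864061933514144
spray [0.5973 0.2423 0.0487] reach 0.6446157389728501
tongue [ 0.4907 -0.3231  0.1151] reach 0.5875722760703354
jogbtn [ 0.4988 -0.4256  0.0654] reach 0.655716776243423
tabend [ 0.6172 -0.32    0.1124] reach 0.6952019485924087
postL [ 0.6261 -0.3366  0.092 ] reach 0.7108360724961249
blue 1225 [0.0624 0.078  0.0807]
[ 0.4772 -0.3846  0.0745] [ 0.6009 -0.2577  0.0826] [ 0.5391 -0.3212  0.0785]
yellow 355 [ 0.5661 -0.32    0.1147]
tongue 62 [ 0.494  -0.3233  0.114 ] [ 0.4752 -0.3298  0.1117] [ 0.5132 -0.315   0.1167]
axis [-0.9924 -0.1227]
(594, 780, 3)
```

View pics/crop0.png

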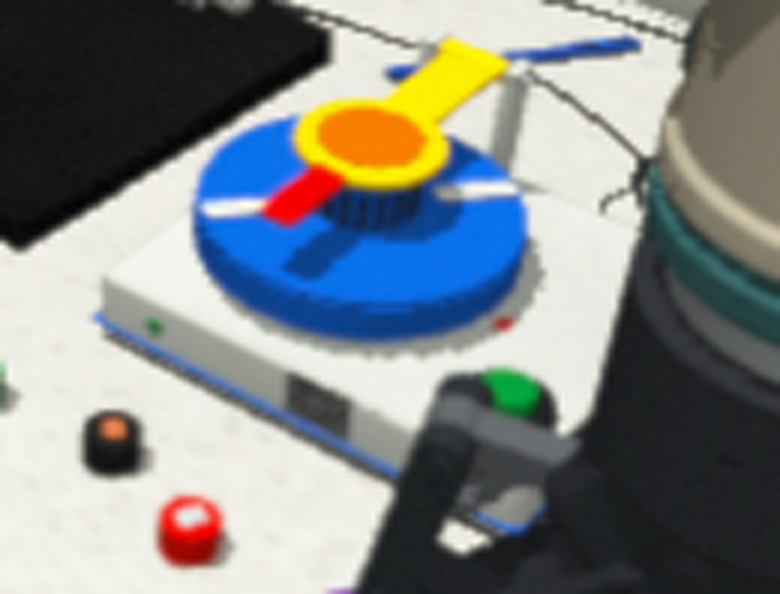

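The crop shows the tongue at crop px (290,200), white ribs at (235,208) and (480,190), the red mark at (503,323) and the jog button at (515,392). The shaker is near (0.54,-0.32) with a yaw of a few degrees. Next I'll move above the tongue for a close look.

```bash
cat >> h.py <<'E'
np.set_printoptions(precision=4,suppress=True)
def row(x,y,z,yaw):
    "print row values to reach tool-down pose with tool x at yaw deg"
    s=observe(); Rt=R.from_rotvec(s["tcp_rot"]); t=Rt.inv().apply(np.array([x,y,z])-s["tcp_pos"])/.5
    G=R.from_euler("z",yaw,degrees=True)*R.from_rotvec([np.pi,0,0]); w=(Rt.inv()*G).as_rotvec()/(np.pi/4)
    print("row",np.round(w,3),np.round(t,3),"tcp",s["tcp_pos"],"q7",s["qpos"][6],"t",s["time_s"])
E
python3 - <<'E'
from h import *
row(.50,-.33,.27,4)
ribs=pts("scene0",[(270+235/6,190+208/5.4),(270+480/6,190+190/5.4)]);print(ribs)
mark=pts("scene0",[(270+503/6,190+323/5.4)]);print(mark)
print({n:(camera_model(n)["fov_y"]) for n in("wrist","scene")})
# microscope cloud
C=cloud("scene0").reshape(-1,3); k=(C[:,2]>.33)&(C[:,2]<.41)&(C[:,0]>.4)&(C[:,0]<1)&(C[:,1]>-.3)&(C[:,1]<.3); print(C[k].min(0),C[k].max(0))
print(pts("scene0",[(297/1.5625,282/1.5625),(428/1.5625,357/1.5625)]))
E
```

```text
row [-0.002  0.     0.383] [ 0.693 -0.322 -0.128] tcp [ 0.2354 -0.6054  0.206 ] q7 -0.019984647613148856 t 0.2
[[ 0.4983 -0.2899  0.0832]
 [ 0.5845 -0.3507  0.0785]]
[[ 0.5498 -0.3903  0.0447]]
{'wrist': 70.53862848649887, 'scene': 54.41590815972625}
[ 0.4795 -0.1599  0.33  ] [0.9057 0.299  0.41  ]
[[ 0.4822  0.1848  0.0156]
 [ 0.4925 -0.1798  0.0218]]
```

```bash
python3 -m jog '[0,0,0.2,0.3,-0.16,-0.2,0, 0,0,0.383,0.693,-0.322,-0.128,0, 0,0,0.383,0.693,-0.322,-0.128,0, 0,0,0.383,0.693,-0.322,-0.128,0, 0,0,0.383,0.693,-0.322,-0.128,0, 0,0,0.383,0.693,-0.322,-0.128,0, 0,0,0.383,0.693,-0.322,-0.128,0, 0,0,0.383,0.693,-0.322,-0.128,0, 0,0,0.383,0.693,-0.322,-0.128,0, 0,0,0.383,0.693,-0.322,-0.128,0, 0,0,0.383,0.693,-0.322,-0.128,0]' 30
python3 - <<'E'
from h import *
im,d=shot("wrist","w1"); cv2.imwrite("pics/w1b.png",cv2.resize(im,(800,600)))
E
```

```text
time_s: 1.58
tcp_pos: [0.4992, -0.3314, 0.2706]
tcp_rot: [3.14, 0.106, -0.001]
contact_force: [-0.4, -0.6, 0.0]
opening: 0.085
finger_force: 0.0
```

View pics/w1b.png

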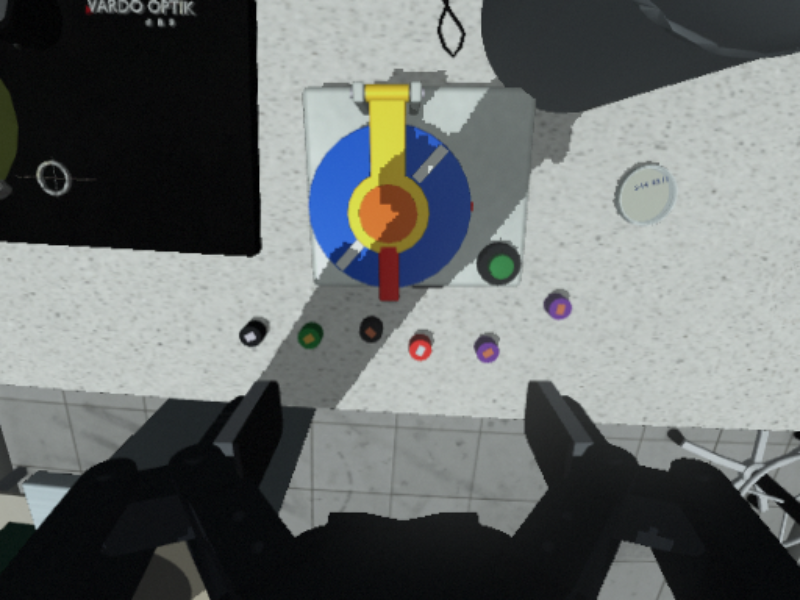

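The wrist view shows the hinge at (389,92), the tongue from (388,248) to (389,300), and rib ends at (445,150) and (342,265). The red mark is at (471,206), the jog button at (501,266), and the shaker's deck corners at (304,88), (533,90), (523,287) and (315,287). The specimens sit at (252,334), (310,336), (371,328) and (420,348).

Run:
```python
from h import *
k=1.5625; q=lambda *a:[(u/k,v/k) for u,v in a]
t=onplane("w1",q((388,248),(389,299),(387,213)),.115); print("tongue base,tip,disc",t)
h=onplane("w1",q((387,92)),.115);print("hinge",h)
d=t[1]-h[0]; print("tab dir yaw",np.degrees(np.arctan2(-d[1],-d[0])),np.linalg.norm(d), "expect .153")
c=onplane("w1",q((304,88),(533,90),(523,287),(315,287)),.045);print("corners",c)
print(pts("w1",q((304+6,94),(527,96),(520,282),(320,282),(445,150),(342,265),(501,266),(471,206),(252,334),(310,336),(371,328),(420,348),(488,348),(558,306),(645,193),(640,50))))
m=np.arctan2
r=onplane("w1",q((445,150),(342,265)),.081); dd=r[0]-r[1];print("rib",r,np.degrees(m(dd[1],dd[0])))
j=onplane("w1",q((501,266)),.062);print(j)
```

```text
tongue base,tip,disc [[ 0.5176 -0.3194  0.115 ]
 [ 0.4768 -0.3225  0.115 ]
 [ 0.544  -0.3171  0.115 ]]
hinge [[ 0.6272 -0.3124  0.115 ]]
tab dir yaw 3.851780629238395 0.1507183973769401 expect .153
corners [[ 0.637  -0.239   0.045 ]
 [ 0.6488 -0.4329  0.045 ]
 [ 0.4757 -0.4497  0.045 ]
 [ 0.4624 -0.25    0.045 ]]
[[ 0.6326 -0.2441  0.0447]
 [ 0.6437 -0.4285  0.0448]
 [ 0.4694 -0.4598 -0.0002]
 [ 0.4674 -0.2546  0.044 ]
 [ 0.5931 -0.3594  0.0807]
 [ 0.4937 -0.2799  0.0794]
 [ 0.499  -0.4205  0.0652]
 [ 0.5483 -0.3908  0.0456]
 [ 0.398  -0.1775  0.0185]
 [ 0.4005 -0.2399  0.0196]
 [ 0.4136 -0.3042  0.0187]
 [ 0.3948 -0.3576  0.0201]
 [ 0.3991 -0.4306  0.019 ]
 [ 0.4517 -0.4971  0.021 ]
 [ 0.5716 -0.5671  0.0133]
 [ 0.6411 -0.4378  0.2105]]
rib [[ 0.5931 -0.3594  0.081 ]
 [ 0.494  -0.2801  0.081 ]] -38.67536705308113
[[ 0.4984 -0.4213  0.062 ]]
```

Shaker origin comes out at about (0.5435,-0.318) with yaw 3.9°; the hinge, disc and jog button all agree. There's a dark object near (0.64,-0.44,0.21), so I'll find out what it is before moving.

Run:
```python
from h import *
C=cloud("w1"); d=load("w1")["d"]
k=(C[...,2]>.15)&(d>0); k[200:]=0; P=C[k]; print(len(P),P.min(0),P.max(0),np.percentile(P,[5,50,95],axis=0)); 
im,_=shot("side","s1"); im2,_=shot("scene","c1")
a=np.hstack([cv2.resize(im[:,200:],(400,492)),cv2.resize(im2[:,180:],(400,462))[:462].copy() if 0 else cv2.resize(im2[:,200:],(400,492))]); cv2.imwrite("pics/sc1.png",a)
```

```text
8070 [ 0.5459 -0.498   0.15  ] [ 0.6787 -0.0617  0.2846] [[ 0.5921 -0.4747  0.1585]
 [ 0.6412 -0.4386  0.2192]
 [ 0.6615 -0.0758  0.2721]]
```

View pics/sc1.png

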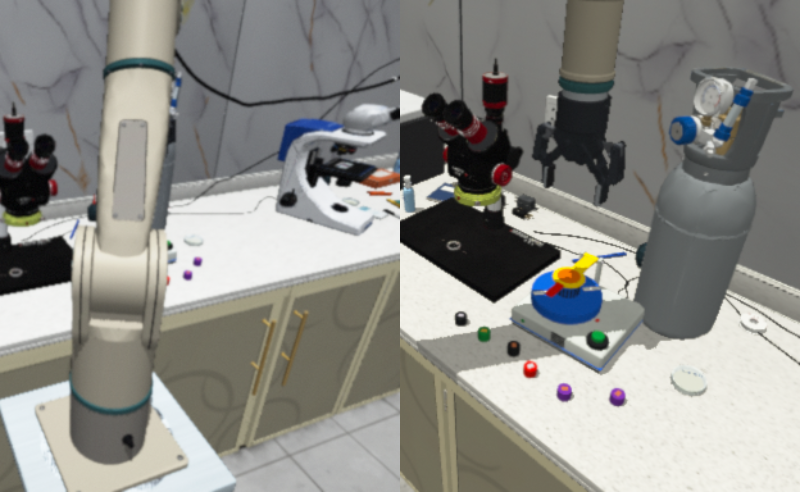

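A tall grey gas cylinder stands behind and to the right of the shaker. I'll measure it.

Run:
```python
from h import *
C=cloud("c1")
u0=lambda u:200+(u-400)*312/400
v0=lambda v:v*384/492
# silhouettes at several heights
for z0,z1 in((.06,.12),(.15,.2),(.22,.27),(.3,.35),(.4,.45),(.5,.55)):
    P=C[(C[...,2]>z0)&(C[...,2]<z1)&(C[...,0]>.55)&(C[...,1]<-.35)&(C[...,0]<1)&(C[...,1]>-.75)]
    if len(P)<20: continue
    P=P[(P[:,1]<-.40)]
    A=np.c_[2*P[:,:2],np.ones(len(P))]; s=np.linalg.lstsq(A,(P[:,:2]**2).sum(1),rcond=None)[0]
    print(z0,len(P),"min",P.min(0),"max",P.max(0),"circle",s[:2],np.sqrt(s[2]+s[0]**2+s[1]**2))
print(observe()["qpos"])
```

```text
0.06 2357 min [ 0.6354 -0.6456  0.06  ] max [ 0.9037 -0.4003  0.12  ] circle [ 0.7855 -0.4994] 0.13910233194378482
0.15 1981 min [ 0.6342 -0.6133  0.15  ] max [ 0.9035 -0.4006  0.2   ] circle [ 0.7882 -0.4715] 0.1427662941277499
0.22 2291 min [ 0.6343 -0.5891  0.22  ] max [ 0.904  -0.4011  0.27  ] circle [ 0.7825 -0.4645] 0.13748590688049953
0.3 2251 min [ 0.6438 -0.5626  0.3   ] max [ 0.9031 -0.4003  0.35  ] circle [ 0.7891 -0.4637] 0.12281394301193709
0.4 2139 min [ 0.6161 -0.5394  0.4   ] max [ 0.9022 -0.4039  0.45  ] circle [ 0.7743 -0.4368] 0.13070061809996789
0.5 1038 min [ 0.8908 -0.498   0.5   ] max [ 0.9043 -0.4002  0.5499] circle [ 0.904  -0.4469] 0.027518032690867555
[ 0.4725  0.493   0.1021  1.584  -0.0551  1.0675 -0.9125]
```

Run:
```python
from h import *
from scipy.optimize import least_squares
for fn in("c1","w1"):
  C=cloud(fn)
  for z0,z1 in((.06,.15),(.15,.2),(.2,.25),(.25,.3),(.3,.36),(.36,.42),(.42,.46)):
    P=C[(C[...,2]>z0)&(C[...,2]<z1)&(C[...,0]>.56)&(C[...,1]<-.37)&(C[...,0]<.84)&(C[...,1]>-.68)]
    if len(P)<20: continue
    f=lambda s:np.hypot(P[:,0]-s[0],P[:,1]-s[1])-s[2]
    r=least_squares(f,[.7,-.48,.08],loss="soft_l1",f_scale=.004)
    print(fn,z0,len(P),"min",P.min(0)[:2],"max",P.max(0)[:2],"circle",r.x,np.median(abs(f(r.x))))
```

```text
c1 0.06 2111 min [ 0.5604 -0.549 ] max [ 0.7385 -0.37  ] circle [ 0.7178 -0.4673  0.0803] 0.0008619185258279677
c1 0.15 1306 min [ 0.6342 -0.5497] max [ 0.7397 -0.3954] circle [ 0.7182 -0.4677  0.0808] 0.0008259848994246269
c1 0.2 1494 min [ 0.6343 -0.5501] max [ 0.7379 -0.3916] circle [ 0.7192 -0.4669  0.0817] 0.0007718315352269745
c1 0.25 1805 min [ 0.6351 -0.549 ] max [ 0.7438 -0.3917] circle [ 0.7182 -0.4674  0.0771] 0.0024210625503138655
c1 0.3 1848 min [ 0.6438 -0.5378] max [ 0.7436 -0.4003] circle [ 0.7183 -0.4679  0.0583] 0.005472734565571458
c1 0.36 1919 min [ 0.6088 -0.5312] max [ 0.767  -0.4043] circle [ 0.6711 -0.4719  0.0398] 0.010480525091866574
c1 0.42 1279 min [ 0.6258 -0.5394] max [ 0.7675 -0.4024] circle [ 0.6961 -0.4646  0.0591] 0.005081225983717158
w1 0.06 2849 min [ 0.56   -0.4977] max [ 0.7076 -0.3701] circle [ 0.7155 -0.465   0.0785] 0.00042761285036690966
w1 0.15 2352 min [ 0.6364 -0.4952] max [ 0.6787 -0.3953] circle [ 0.7153 -0.4656  0.0785] 0.00033598878334943627
w1 0.2 3132 min [ 0.6354 -0.498 ] max [ 0.663  -0.4075] circle [ 0.7186 -0.4668  0.082 ] 0.00039377751552206047
w1 0.25 1988 min [ 0.6362 -0.4848] max [ 0.6487 -0.4236] circle [ 0.789  -0.4813  0.1521] 0.000626813578588889
```

The cylinder is centred at (0.718,-0.467) with r 0.081, and its valve parts reach x 0.61 above z 0.36, so the tab arc clears it. The cover can go to about (0.45,-0.605). Next is the tongue.

Run:
```python
from h import *
row(.4896,-.3217,.095,3.9)
C=cloud("w1"); P=C[(abs(C[...,2])<.004)&(C[...,0]<.45)]; print("bench front x",np.percentile(P[:,0],[0.5,2]))
```

```text
row [0.    0.    0.001] [-0.019 -0.019  0.351] tcp [ 0.4998 -0.3307  0.2706] q7 -0.9125130122091161 t 1.725
bench front x [0.1232 0.3025]
```

```bash
python3 -m jog '[0,0,0,-0.02,-0.019,0.15,0, 0,0,0,-0.02,-0.019,0.25,0, 0,0,0,-0.02,-0.019,0.3,0, 0,0,0,-0.02,-0.019,0.351,0, 0,0,0,-0.02,-0.019,0.351,0, 0,0,0,-0.02,-0.019,0.351,0.5, 0,0,0,-0.02,-0.019,0.351,0.7, 0,0,0,-0.02,-0.019,0.351,0.8, 0,0,0,-0.02,-0.019,0.351,1, 0,0,0,-0.02,-0.019,0.351,1, 0,0,0,-0.02,-0.019,0.351,1, 0,0,0,-0.02,-0.019,0.351,1, 0,0,0,-0.02,-0.019,0.351,1, 0,0,0,-0.02,-0.019,0.351,1]' 20
python3 - <<'E'
from h import *
s=observe();print(s["tcp_pos"],s["opening"],s["finger_force"],s["contact_force"])
# arc from tongue angle 0: tool axes x fwd(yaw), z down; r=.138
for a in np.linspace(0,1.9,20): print(round(a,2),round(.138*(1-np.cos(a))/.5,3),round(-.138*np.sin(a)/.5,3))
E
```

```text
time_s: 3.48
tcp_pos: [0.4895, -0.3214, 0.0951]
tcp_rot: [-3.14, -0.11, 0.0]
contact_force: [0.8, 1.0, 0.2]
opening: -0.0001
finger_force: 0.0
[ 0.4895 -0.3214  0.0951] -6.492476034185846e-05 0.0 [0.7932 0.9961 0.1749]
0.0 0.0 -0.0
0.1 0.001 -0.028
0.2 0.006 -0.055
0.3 0.012 -0.082
0.4 0.022 -0.107
0.5 0.034 -0.132
0.6 0.048 -0.156
0.7 0.065 -0.178
0.8 0.084 -0.198
0.9 0.104 -0.216
1.0 0.127 -0.232
1.1 0.151 -0.246
1.2 0.176 -0.257
1.3 0.202 -0.266
1.4 0.229 -0.272
1.5 0.256 -0.275
1.6 0.284 -0.276
1.7 0.312 -0.274
1.8 0.339 -0.269
1.9 0.365 -0.261
```

The fingers shut on nothing, so I'll look.

Run:
```python
from h import *
im,d=shot("wrist","w2"); im2,_=shot("scene","c2")
a=np.hstack([cv2.resize(im[130:384,130:384],(400,400)),cv2.resize(im2[150:270,270:390],(400,400),interpolation=cv2.INTER_CUBIC)]);cv2.imwrite("pics/w2b.png",a)
```

```text
(no output)
```

View pics/w2b.png

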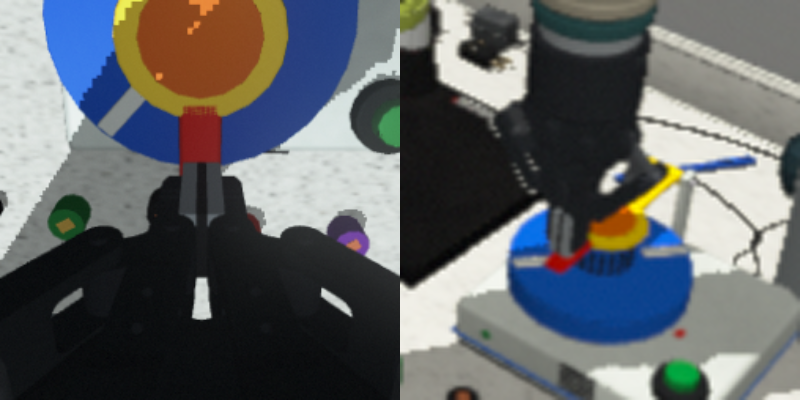

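Run:
```python
from h import *
k=254/400; f=lambda u,v:(130+u*k,130+v*k)
print("tongue",pts("w2",[f(200,130),f(190,145),f(210,120)]),"\ndisc",pts("w2",[f(200,40)]))
print("fingers",pts("w2",[f(190,180),f(193,200),f(212,200),f(215,180),f(203,168),f(205,190),f(190,210)]))
g=lambda u,v:(270+(u-400)*.3,150+v*.3)
print("scene tongue",pts("c2",[g(560,262),g(575,258),g(582,252)]),"finger",pts("c2",[g(560,240),g(572,248),g(575,235)]))
print("tcp proj in scene",proj("c2",observe()["tcp_pos"]),"tool tip px in crop", (proj("c2",observe()["tcp_pos"])-[270,150])/.3+[400,0])
```

```text
tongue [[ 0.5089 -0.32    0.1144]
 [ 0.5026 -0.3166  0.1144]
 [ 0.513  -0.3234  0.1142]] 
disc [[ 0.5425 -0.3177  0.1159]]
fingers [[ 0.4994 -0.3173  0.1356]
 [ 0.5002 -0.3185  0.1494]
 [ 0.5007 -0.3242  0.1496]
 [ 0.4999 -0.3256  0.1355]
 [ 0.5003 -0.3216  0.1282]
 [ 0.5001 -0.3222  0.1428]
 [ 0.5002 -0.3178  0.1551]]
scene tongue [[ 0.4799 -0.3274  0.116 ]
 [ 0.4928 -0.3308  0.114 ]
 [ 0.5043 -0.3285  0.1113]] finger [[ 0.4804 -0.3251  0.1339]
 [ 0.4842 -0.3329  0.1291]
 [ 0.4841 -0.3341  0.1412]]
tcp proj in scene [[317.6888 232.4292]] tool tip px in crop [[558.9626 274.7641]]
```

Run:
```python
from h import *
C=cloud("w2")
for v in range(214,256,3):
    print(v,[tuple(np.round(C[v,u],3)) for u in (250,257,262)])
```

```text
214 [(np.float64(0.508), np.float64(-0.316), np.float64(0.114)), (np.float64(0.509), np.float64(-0.32), np.float64(0.116)), (np.float64(0.508), np.float64(-0.323), np.float64(0.114))]
217 [(np.float64(0.506), np.float64(-0.316), np.float64(0.115)), (np.float64(0.506), np.float64(-0.32), np.float64(0.115)), (np.float64(0.506), np.float64(-0.323), np.float64(0.114))]
220 [(np.float64(0.504), np.float64(-0.316), np.float64(0.114)), (np.float64(0.504), np.float64(-0.32), np.float64(0.114)), (np.float64(0.505), np.float64(-0.323), np.float64(0.115))]
223 [(np.float64(0.502), np.float64(-0.316), np.float64(0.114)), (np.float64(0.502), np.float64(-0.32), np.float64(0.113)), (np.float64(0.503), np.float64(-0.323), np.float64(0.115))]
226 [(np.float64(0.5), np.float64(-0.316), np.float64(0.115)), (np.float64(0.501), np.float64(-0.321), np.float64(0.116)), (np.float64(0.501), np.float64(-0.324), np.float64(0.114))]
229 [(np.float64(0.498), np.float64(-0.317), np.float64(0.114)), (np.float64(0.498), np.float64(-0.321), np.float64(0.115)), (np.float64(0.499), np.float64(-0.324), np.float64(0.115
[... 754 characters left out ...]
.float64(-0.317), np.float64(0.136)), (np.float64(0.499), np.float64(-0.321), np.float64(0.135)), (np.float64(0.501), np.float64(-0.323), np.float64(0.137))]
247 [(np.float64(0.5), np.float64(-0.317), np.float64(0.139)), (np.float64(0.5), np.float64(-0.321), np.float64(0.139)), (np.float64(0.5), np.float64(-0.323), np.float64(0.139))]
250 [(np.float64(0.5), np.float64(-0.317), np.float64(0.143)), (np.float64(0.5), np.float64(-0.321), np.float64(0.143)), (np.float64(0.501), np.float64(-0.323), np.float64(0.143))]
253 [(np.float64(0.5), np.float64(-0.317), np.float64(0.146)), (np.float64(0.501), np.float64(-0.321), np.float64(0.146)), (np.float64(0.501), np.float64(-0.323), np.float64(0.146))]
```

Run:
```python
from h import *
C=cloud("w1"); s=dict(p=[.4992,-.3314,.2706])
for a in ((slice(240,310),slice(120,190)),(slice(240,310),slice(330,400))):
    P=C[a].reshape(-1,3); P=P[(P[:,2]>.2)&(P[:,2]<.6)]; print(len(P),P.min(0),P.max(0)); 
    lo=P[P[:,2]<P[:,2].min()+.006]; print("lowest",lo.mean(0)-s["p"])
print(camera_model("wrist")["T_tool_cam"]); print(observe()["qpos"])
```

```text
2836 [ 0.4844 -0.3263  0.3076] [ 0.5769 -0.2746  0.4372]
lowest [-0.0011  0.0429  0.0405]
2911 [ 0.4905 -0.3879  0.3068] [ 0.5769 -0.3263  0.4372]
lowest [ 0.0045 -0.0432  0.04  ]
[[-0.0007  0.9524  0.3047  0.0778]
 [ 1.      0.0009 -0.0005  0.0002]
 [-0.0007  0.3047 -0.9524 -0.1666]
 [ 0.      0.      0.      1.    ]]
[ 0.4854  0.68    0.0752  1.8052 -0.0772  0.6594 -0.8958]
```

Both cameras show the shut fingertips at z≈0.124, about 28 mm above the reported TCP and just over the tongue. I'll open, lower by 28 mm while watching the force, and pinch again.

```bash
python3 -m jog '[0,0,0,0,0,0,0, 0,0,0,0,0,0,0, 0,0,0,0,0,0,0, 0,0,0,0,0,0,0, 0,0,0,0,0,0,0, 0,0,0,0,0,0,0, 0,0,0,0,0,0.02,0, 0,0,0,0,0,0.03,0, 0,0,0,0,0,0.04,0, 0,0,0,0,0,0.055,0, 0,0,0,0,0,0.055,0]' 20
python3 -m jog '[0,0,0,0,0,0,0.6, 0,0,0,0,0,0,0.8, 0,0,0,0,0,0,0.9, 0,0,0,0,0,0,1, 0,0,0,0,0,0,1, 0,0,0,0,0,0,1, 0,0,0,0,0,0,1, 0,0,0,0,0,0,1]' 20
```

```text
time_s: 4.95
tcp_pos: [0.4891, -0.3211, 0.0669]
tcp_rot: [-3.139, -0.11, 0.002]
contact_force: [-0.2, 0.3, -0.3]
opening: 0.0856
finger_force: 0.0
time_s: 5.95
tcp_pos: [0.4896, -0.321, 0.0677]
tcp_rot: [-3.139, -0.11, 0.0]
contact_force: [-0.9, 3.0, 5.5]
opening: 0.0154
finger_force: 23.9
```

The tongue is held (opening 15.4 mm). Now I'll follow the arc.

```bash
python3 -m jog '[0,0,0,0.001,0,-0.028,1, 0,0,0,0.006,0,-0.055,1, 0,0,0,0.012,0,-0.082,1, 0,0,0,0.022,0,-0.107,1, 0,0,0,0.034,0,-0.132,1, 0,0,0,0.048,0,-0.156,1, 0,0,0,0.065,0,-0.178,1, 0,0,0,0.084,0,-0.198,1, 0,0,0,0.104,0,-0.216,1, 0,0,0,0.127,0,-0.232,1, 0,0,0,0.127,0,-0.232,1]'
python3 -c "
from h import *
row(.4896+.138*(1-np.cos(1.0)),-.321+.0043,.0677+.138*np.sin(1),3.9)"
```

```text
time_s: 7.32
tcp_pos: [0.5545, -0.3167, 0.1847]
tcp_rot: [3.139, 0.111, 0.003]
contact_force: [-2.5, 5.3, 2.5]
opening: 0.0158
finger_force: 27.6
row [ 0.001 -0.002  0.004] [-0.003 -0.     0.002] tcp [ 0.5545 -0.3167  0.1847] q7 -0.9623822573481998 t 7.325
```

```bash
python3 -m jog '[0,0,0,0.024,0,-0.014,1, 0,0,0,0.049,0,-0.025,1, 0,0,0,0.075,0,-0.034,1, 0,0,0,0.102,0,-0.040,1, 0,0,0,0.129,0,-0.043,1, 0,0,0,0.157,0,-0.044,1, 0,0,0,0.185,0,-0.042,1, 0,0,0,0.212,0,-0.037,1, 0,0,0,0.225,0,-0.033,1, 0,0,0,0.225,0,-0.033,1]'
python3 -m jog '[0,0,0,0,0,0,0, 0,0,0,0,0,0,0, 0,0,0,0,0,0,0, 0,0,0,0,0,0,0, 0,0,0,-0.1,0,-0.08,0, 0,0,0,-0.2,0,-0.12,0, 0,0,0,-0.25,0,-0.12,0, 0,0,0,-0.28,0,-0.12,0, 0,0,0,-0.28,0,-0.12,0]'
python3 - <<'E'
from h import *
im,d=shot("scene","c3"); cv2.imwrite("pics/c3b.png",cv2.resize(im[120:300,230:430],(700,630))[:600])
row(.5435,-.3185,.15,3.9); print(observe()["qpos"])
E
```

```text
time_s: 8.57
tcp_pos: [0.6664, -0.3091, 0.2007]
tcp_rot: [3.139, 0.11, 0.004]
contact_force: [-1.2, 4.4, 2.0]
opening: 0.0153
finger_force: 29.4
time_s: 9.7
tcp_pos: [0.5251, -0.3192, 0.2602]
tcp_rot: [3.14, 0.109, 0.0]
contact_force: [0.5, 0.0, 0.2]
opening: 0.0853
finger_force: 0.0
row [-0.    -0.001  0.003] [0.034 0.002 0.22 ] tcp [ 0.5262 -0.3187  0.2599] q7 -0.9451912430355517 t 9.75
[ 0.4334  0.5271  0.1062  1.5546 -0.0617  1.0628 -0.9452]
```

View pics/c3b.png

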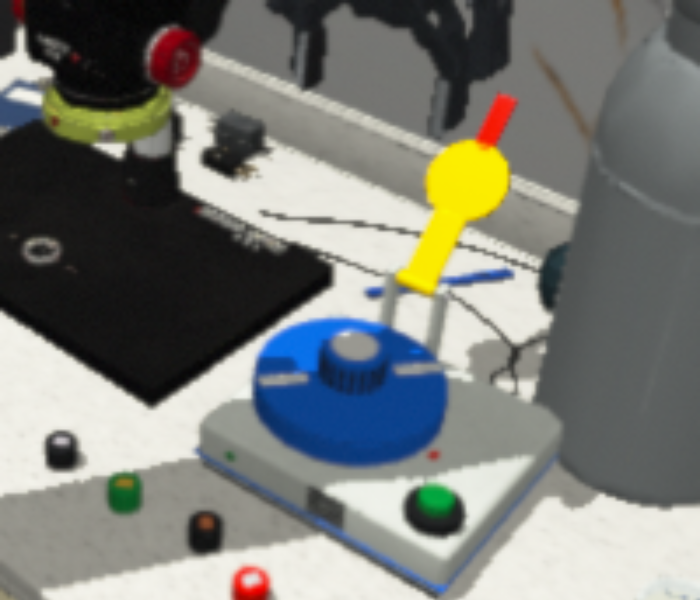

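The tab is right back (tongue at (497,120), leaning behind the hinge) and the knob is exposed at (355,345). I'll measure the knob's axis before gripping.

Run:
```python
from h import *
im,d=shot("wrist","w3")
C=cloud("w3"); P=C[(abs(C[...,2]-.105)<.004)&(C[...,0]<.6)&(C[...,0]>.48)&(abs(C[...,1]+.318)<.06)]
print(len(P),P.min(0),P.max(0),(P.min(0)+P.max(0))/2,P.mean(0))
P=C[(abs(C[...,2]-.079)<.004)&(C[...,0]<.65)&(C[...,0]>.45)&(abs(C[...,1]+.318)<.09)]
print(len(P),np.percentile(P,.5,axis=0),np.percentile(P,99.5,axis=0),(np.percentile(P,.5,axis=0)+np.percentile(P,99.5,axis=0))/2)
# white ribs
hsv=cv2.cvtColor(im,cv2.COLOR_BGR2HSV); m=(hsv[...,1]<60)&(abs(C[...,2]-.081)<.005)&(np.hypot(C[...,0]-.5435,C[...,1]+.318)<.067)&(np.hypot(C[...,0]-.5435,C[...,1]+.318)>.028)
Q=C[m]; c=Q.mean(0); v=np.linalg.svd((Q-[.5435,-.318,.08])[:,:2])[2][0]; print(len(Q),c,np.degrees(np.arctan2(v[1],v[0])))
row(.5435,-.3185,.05,3.9)
```

```text
1118 [ 0.5212 -0.34    0.101 ] [ 0.5662 -0.294   0.1074] [ 0.5437 -0.317   0.1042] [ 0.544  -0.3173  0.1047]
7374 [ 0.4788 -0.3825  0.0764] [ 0.6095 -0.2522  0.0815] [ 0.5442 -0.3174  0.079 ]
345 [ 0.545  -0.3212  0.0805] 142.36757401841479
row [-0.    -0.001  0.004] [0.033 0.003 0.42 ] tcp [ 0.5267 -0.3184  0.2598] q7 -0.9452174575021673 t 9.8
```

```bash
python3 -m jog '[0,0,0,0.034,0.001,0.12,0, 0,0,0,0.034,0.001,0.24,0, 0,0,0,0.034,0.001,0.32,0, 0,0,0,0.034,0.001,0.37,0, 0,0,0,0.034,0.001,0.418,0, 0,0,0,0.034,0.001,0.418,0, 0,0,0,0.034,0.001,0.418,0.3, 0,0,0,0.034,0.001,0.418,0.5, 0,0,0,0.034,0.001,0.418,0.7, 0,0,0,0.034,0.001,0.418,1, 0,0,0,0.034,0.001,0.418,1, 0,0,0,0.034,0.001,0.418,1, 0,0,0,0.034,0.001,0.418,1, 0,0,0,0.034,0.001,0.418,1]' 40
```

```text
time_s: 11.55
tcp_pos: [0.5435, -0.3185, 0.0525]
tcp_rot: [3.139, 0.11, 0.004]
contact_force: [-0.1, 0.2, 6.6]
opening: 0.0447
finger_force: 41.4
```

```bash
python3 -m jog '[0,0,-0.08,0,0,-0.004,1, 0,0,-0.2,0,0,-0.004,1, 0,0,-0.34,0,0,-0.004,1, 0,0,-0.48,0,0,-0.004,1, 0,0,-0.62,0,0,-0.004,1, 0,0,-0.76,0,0,-0.004,1, 0,0,-0.9,0,0,-0.004,1, 0,0,-1,0,0,-0.004,1, 0,0,-1,0,0,-0.004,1]'
python3 - <<'E'
from h import *
s=observe(); print(s["ft_torque"],s["qpos"][6]); row(.5437,-.3180,.0525,3.9+45); im,d=shot("wrist","w4"); cv2.imwrite("pics/w4b.png",im)
E
```

```text
time_s: 12.68
tcp_pos: [0.542, -0.3183, 0.053]
tcp_rot: [-2.859, -1.301, 0.0]
contact_force: [-0.1, -0.4, -1.6]
opening: 0.0449
finger_force: 41.0
[-0.0171 -0.0334 -0.0294] -0.3707462347929996
row [-0.001  0.     0.001] [0.003 0.002 0.001] tcp [ 0.542  -0.3183  0.053 ] q7 -0.3707462347929996 t 12.675
```

View pics/w4b.png

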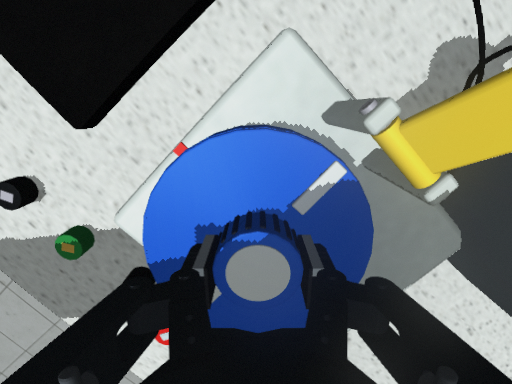

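The cover is turning with the gripper: the rib at (320,190) keeps its bearing to the tool, and the red mark is at (180,150). I'll carry on.

```bash
python3 -m jog '[0,0,-0.08,0.002,0.002,0,1, 0,0,-0.2,0.002,0.002,0,1, 0,0,-0.34,0.002,0.002,0,1, 0,0,-0.48,0.002,0.002,0,1, 0,0,-0.62,0.002,0.002,0,1, 0,0,-0.76,0.002,0.002,0,1, 0,0,-0.9,0.002,0.002,0,1, 0,0,-1,0.002,0.002,0,1, 0,0,-1,0.002,0.002,0,1]'
python3 -c "
from h import *
s=observe(); print(s['ft_torque'],s['qpos'][6]); row(.5437,-.3180,.0525,3.9+90)"
```

```text
time_s: 13.85
tcp_pos: [0.5436, -0.3182, 0.053]
tcp_rot: [-2.145, -2.295, 0.0]
contact_force: [0.5, -1.1, -1.8]
opening: 0.0451
finger_force: 41.0
[-0.0059 -0.0472  0.0602] 0.2109436200304868
row [-0. -0. -0.] [0.    0.    0.001] tcp [ 0.5436 -0.3182  0.053 ] q7 0.2109436200304868 t 13.85
```

```bash
python3 -m jog '[0,0,-0.08,0,0,0,1, 0,0,-0.2,0,0,0,1, 0,0,-0.34,0,0,0,1, 0,0,-0.48,0,0,0,1, 0,0,-0.6,0,0,0,1, 0,0,-0.7,0,0,0,1, 0,0,-0.78,0,0,0,1, 0,0,-0.82,0,0,0,1, 0,0,-0.82,0,0,0,1]'
python3 - <<'E'
from h import *
s=observe(); print(s['ft_torque'],s['qpos']); row(.5437,-.3180,.0525,3.9+127)
im,d=shot("wrist","w5"); cv2.imwrite("pics/w5b.png",im)
E
```

```text
time_s: 14.98
tcp_pos: [0.5437, -0.3182, 0.053]
tcp_rot: [-1.307, -2.857, 0.0]
contact_force: [-0.7, -0.6, -1.2]
opening: 0.0446
finger_force: 41.0
[ 0.0368  0.0331 -0.0416] [ 0.792   0.8417 -0.5225  1.6878  0.5657  0.7677  0.7097]
row [-0.    -0.    -0.002] [0.    0.    0.001] tcp [ 0.5437 -0.3182  0.053 ] q7 0.7096985629750528 t 14.975
```

View pics/w5b.png

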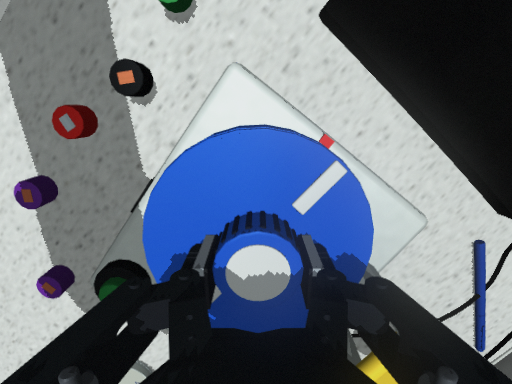

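Run:
```python
from h import *
a=onplane("w5",[(345,168),(298,209)],.081); m=onplane("w5",[(327,142)],.046); c=np.array([.544,-.3175,0]); c2=np.array([.5437,-.3182,0])
for p in (*a,m[0]): d=p-c2; print(p,np.hypot(*d[:2]),np.degrees(np.arctan2(d[1],d[0])))
d=a[0]-a[1]; print(np.degrees(np.arctan2(d[1],d[0])))
```

```text
[ 0.5466 -0.2523  0.081 ] 0.06598148601006736 87.44158561956344
[ 0.5437 -0.2851  0.081 ] 0.033119348106403435 89.99194164097494
[ 0.5394 -0.2464  0.046 ] 0.07196060806151865 93.42071790159791
84.87639451262652
```

The rib is at ~87.5° and the mark at ~93.5°, so about 6° is left. I'll turn 3.6° more, then lift slowly.

```bash
python3 -m jog '[0,0,-0.05,0,0,0,1, 0,0,-0.08,0,0,0,1, 0,0,-0.08,0,0,0,1, 0,0,-0.08,0,0,-0.01,1, 0,0,-0.08,0,0,-0.02,1, 0,0,-0.08,0,0,-0.035,1, 0,0,-0.08,0,0,-0.06,1, 0,0,-0.08,0,0,-0.06,1, 0,0,-0.08,0,0,-0.06,1]'
python3 - <<'E'
from h import *
s=observe(); print(s['ft_torque']); im,d=shot("wrist","w6")
C=cloud("w6"); P=C[200:300,150:240]; hsv=cv2.cvtColor(im,cv2.COLOR_BGR2HSV); m=(hsv[...,0]>100)&(hsv[...,0]<120)&(hsv[...,1]>150)&(np.hypot(C[...,0]-.5437,C[...,1]+.3182)<.067)&(np.hypot(C[...,0]-.5437,C[...,1]+.3182)>.03)
print("cover top z",np.median(C[m][:,2]),np.percentile(C[m][:,2],[10,90]))
row(.45,-.605,.2,3.9+130.6)
E
```

```text
time_s: 16.15
tcp_pos: [0.5437, -0.3182, 0.0832]
tcp_rot: [1.215, 2.897, -0.0]
contact_force: [0.0, -0.3, -2.9]
opening: 0.045
finger_force: 41.1
[0.0554 0.0237 0.0008]
cover top z 0.10902694975848139 [0.1083 0.1098]
row [-0. -0.  0.] [-0.278 -0.536 -0.234] tcp [ 0.5436 -0.3181  0.083 ] q7 0.7839860897478756 t 16.2
```

It came off cleanly: the cover top is up 30 mm. Now I'll carry it over the bench on the right.

```bash
python3 -m jog '[0,0,0,0,0,-0.07,1, 0,0,0,-0.02,-0.04,-0.13,1, 0,0,0,-0.06,-0.11,-0.15,1, 0,0,0,-0.11,-0.2,-0.15,1, 0,0,0,-0.16,-0.29,-0.15,1, 0,0,0,-0.21,-0.38,-0.15,1, 0,0,0,-0.25,-0.47,-0.15,1, 0,0,0,-0.27,-0.52,-0.15,1, 0,0,0,-0.278,-0.536,-0.15,1, 0,0,0,-0.278,-0.536,-0.15,1, 0,0,0,-0.278,-0.536,-0.15,1]'
python3 - <<'E'
from h import *
row(.45,-.605,.01,3.9+130.6); im,d=shot("wrist","w7"); im2,_=shot("scene","c7")
C=cloud("w7"); m=(C[...,2]>.01)&(C[...,2]<.06)&(np.hypot(C[...,0]-.45,C[...,1]+.605)<.13)
print(m.sum(), C[m].min(0) if m.any() else "", C[m].max(0) if m.any() else "")
cv2.imwrite("pics/w7b.png",np.hstack([cv2.resize(im,(400,300)),cv2.resize(im2,(400,300))]))
E
```

```text
time_s: 17.58
tcp_pos: [0.4519, -0.6029, 0.1582]
tcp_rot: [1.21, 2.899, 0.003]
contact_force: [-0.4, 0.2, -1.5]
opening: 0.0448
finger_force: 41.5
row [ 0.002 -0.001  0.004] [-0.001 -0.006  0.296] tcp [ 0.4519 -0.6029  0.1582] q7 1.3295371912861451 t 17.575
436 [ 0.4362 -0.5124  0.0105] [ 0.4609 -0.4884  0.0222]
```

View pics/w7b.png

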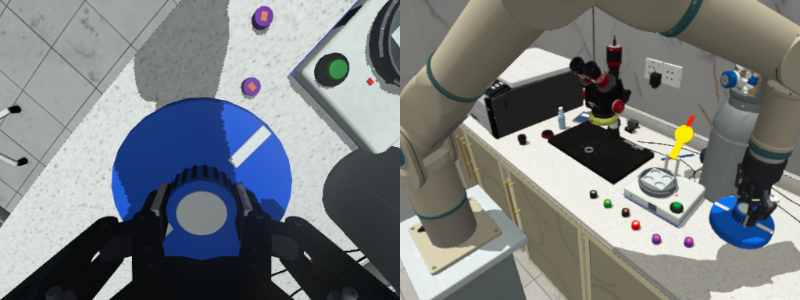

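The landing spot is clear: the nearest purple look-alike edge is about 24 mm off. I'll lower the cover.

```bash
python3 -m jog '[0,0,0,0,0,0.1,1, 0,0,0,0,0,0.2,1, 0,0,0,0,0,0.27,1, 0,0,0,0,0,0.3,1, 0,0,0,0,0,0.31,1, 0,0,0,0,0,0.316,1, 0,0,0,0,0,0.318,1, 0,0,0,0,0,0.32,1, 0,0,0,0,0,0.321,1, 0,0,0,0,0,0.321,1]'
python3 -c "
from h import *
print(observe()['contact_force'],observe()['tcp_pos'])"
```

```text
time_s: 18.92
tcp_pos: [0.4502, -0.6052, -0.0022]
tcp_rot: [1.215, 2.897, -0.0]
contact_force: [-0.3, 0.2, -2.0]
opening: 0.0447
finger_force: 41.5
[-0.3262  0.2086 -1.9883] [ 0.4502 -0.6052 -0.0022]
```

```bash
python3 -m jog '[0,0,0,0,0,0.002,1, 0,0,0,0,0,0.004,1, 0,0,0,0,0,0.004,1, 0,0,0,0,0,0.004,1]'; python3 -m jog '[0,0,0,0,0,0,0.6, 0,0,0,0,0,0,0.3, 0,0,0,0,0,0,0, 0,0,0,0,0,0,0, 0,0,0,0,0,0,0, 0,0,0,0,0,0,0, 0,0,0,0,0,-0.05,0, 0,0,0,0,0,-0.15,0, 0,0,0,0,0,-0.27,0, 0,0,0,0,0,-0.4,0, 0,0,0,0,0,-0.5,0, 0,0,0,0,0,-0.5,0]'
python3 - <<'E'
from h import *
im,d=shot("wrist","w8"); im2,_=shot("scene","c8")
C=cloud("c8"); 
m=(np.hypot(C[...,0]-.4505,C[...,1]+.605)<.06)&(np.hypot(C[...,0]-.4505,C[...,1]+.605)>.03); print("cover top z",np.percentile(C[m][:,2],[10,50,90]))
hsv=cv2.cvtColor(im2,cv2.COLOR_BGR2HSV)
# specimens: cluster points z .005-.025 in front strip
m=((C[...,2]>.012)&(C[...,2]<.03)&(C[...,0]<.455)&(C[...,0]>.32)&(C[...,1]<-.1)&(C[...,1]>-.53)).astype(np.uint8)
n,l,st,ce=cv2.connectedComponentsWithStats(m)
for i in range(1,n):
    if st[i,4]>8: P=C[l==i]; print(np.round((P.min(0)+P.max(0))/2,3),np.round(P.max(0)-P.min(0),3),st[i,4],im2[l==i].mean(0).astype(int))
row(.41,-.29,.25,3.9)
E
```

```text
time_s: 19.42
tcp_pos: [0.4502, -0.6053, -0.0024]
tcp_rot: [1.215, 2.897, -0.001]
contact_force: [-3.2, 2.2, 8.0]
opening: 0.045
finger_force: 42.6
time_s: 20.92
tcp_pos: [0.453, -0.6068, 0.2543]
tcp_rot: [1.211, 2.886, -0.007]
contact_force: [0.4, 0.0, -1.6]
opening: 0.0853
finger_force: 0.0
cover top z [0.024  0.4383 0.5497]
[ 0.385 -0.155  0.017] [0.025 0.024 0.01 ] 65 [80 80 81]
[ 0.397 -0.24   0.017] [0.025 0.023 0.01 ] 75 [ 68 153  81]
[ 0.409 -0.306  0.017] [0.026 0.024 0.009] 84 [54 64 82]
[ 0.393 -0.36   0.017] [0.024 0.023 0.011] 89 [ 77  84 219]
[ 0.394 -0.431  0.017] [0.024 0.025 0.011] 110 [153  80 145]
[ 0.445 -0.501  0.018] [0.019 0.024 0.011] 94 [148  73 140]
row [0.003 0.002 2.903] [ 0.506  0.384 -0.006] tcp [ 0.4505 -0.6052  0.2478] q7 1.3714514202612091 t 21.025
```

The cover is down flat (top at 0.024). The steel specimen has been knocked to about (0.385,-0.155); the rest are unmoved. Next I'll go over the specimens and the block for a close measurement.

```bash
python3 -m jog '[0,0,-0.1,0.1,0.08,-0.006,0.4, 0,0,-0.1,0.2,0.16,-0.006,0.4, 0,0,-0.1,0.3,0.24,-0.006,0.4, 0,0,-0.1,0.4,0.31,-0.006,0.4, 0,0,-0.1,0.47,0.36,-0.006,0.4, 0,0,-0.1,0.506,0.384,-0.006,0.4, 0,0,-0.1,0.506,0.384,-0.006,0.4, 0,0,-0.1,0.506,0.384,-0.006,0.4, 0,0,-0.1,0.506,0.384,-0.006,0.4]'
cat >> h.py <<'E'
def specs(fn,zlo=.0155,zhi=.0245,x=(.32,.46),y=(-.53,-.08)):
    C=cloud(fn); im=cv2.imread(f"pics/{fn}.png")
    m=((C[...,2]>zlo)&(C[...,2]<zhi)&(C[...,0]<x[1])&(C[...,0]>x[0])&(C[...,1]>y[0])&(C[...,1]<y[1])).astype(np.uint8)
    n,l,st,ce=cv2.connectedComponentsWithStats(m)
    for i in range(1,n):
        if st[i,4]>60: P=C[l==i]; print(np.round((P.min(0)+P.max(0))/2,4),np.round(P.max(0)-P.min(0),3),st[i,4],im[l==i].mean(0).astype(int))
E
python3 - <<'E'
from h import *
im,d=shot("wrist","w9"); specs("w9")
cv2.imwrite("pics/w9b.png",im)
print(observe()["opening"],observe()["qpos"])
C=cloud("w9"); P=C[(abs(C[...,2]-.075)<.003)&(np.hypot(C[...,0]-.5437,C[...,1]+.318)<.06)]; print(len(P),P.min(0),P.max(0),P.mean(0))
E
```

```text
time_s: 22.15
tcp_pos: [0.4096, -0.2913, 0.2482]
tcp_rot: [-1.103, -2.941, -0.001]
contact_force: [-0.1, -1.0, -0.0]
opening: 0.0512
finger_force: 0.0
[ 0.3843 -0.1525  0.0195] [0.024 0.024 0.007] 270 [82 80 77]
[ 0.3975 -0.2382  0.019 ] [0.024 0.024 0.005] 238 [ 81 139  89]
[ 0.4089 -0.304   0.0187] [0.023 0.024 0.006] 212 [51 57 69]
[ 0.3918 -0.358   0.0188] [0.024 0.024 0.006] 209 [ 62  63 150]
[ 0.3939 -0.4307  0.0185] [0.024 0.024 0.006] 177 [68 33 60]
0.05107938912976328 [ 1.0899  0.4506 -0.7566  1.8525  0.3668  0.9834  1.0293]
1370 [ 0.4858 -0.3753  0.072 ] [ 0.5955 -0.2594  0.0768] [ 0.532  -0.3175  0.0742]
```

View pics/w9b.png

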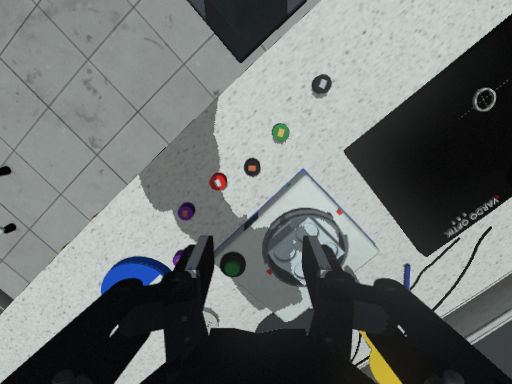

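The picture shows steel (321,84), green (281,132), copper (252,167) and red (219,181). The block with its four pockets is at (305,250) and the cover is at left. Copper first.

```bash
cat >> h.py <<'E'
O=np.array([.5438,-.3178]); c,s_=np.cos(np.radians(3.9)),np.sin(np.radians(3.9))
PK={i:O+.0212*np.array([c*a-s_*b,s_*a+c*b]) for i,(a,b) in {1:(1,1),2:(-1,1),3:(-1,-1),4:(1,-1)}.items()}
E
python3 - <<'E'
from h import *
row(.4089,-.304,-.016,138.9); print(PK)
E
```

```text
row [ 0.    -0.001  0.   ] [-0.016 -0.021  0.528] tcp [ 0.4096 -0.2911  0.2482] q7 1.0292658427846857 t 22.2
{1: array([ 0.5635, -0.2952]), 2: array([ 0.5212, -0.2981]), 3: array([ 0.5241, -0.3404]), 4: array([ 0.5664, -0.3375])}
```

```bash
python3 -m jog '[0,0,0,-0.016,-0.021,0.12,0.4, 0,0,0,-0.016,-0.021,0.24,0.4, 0,0,0,-0.016,-0.021,0.36,0.4, 0,0,0,-0.016,-0.021,0.45,0.4, 0,0,0,-0.016,-0.021,0.5,0.4, 0,0,0,-0.016,-0.021,0.528,0.4, 0,0,0,-0.016,-0.021,0.528,0.4, 0,0,0,-0.016,-0.021,0.528,0.7, 0,0,0,-0.016,-0.021,0.528,0.9, 0,0,0,-0.016,-0.021,0.528,1, 0,0,0,-0.016,-0.021,0.528,1, 0,0,0,-0.016,-0.021,0.528,1, 0,0,0,-0.016,-0.021,0.528,1]' 20
python3 -c "
from h import *
row(*PK[4],.12,138.9)"
```

```text
time_s: 23.82
tcp_pos: [0.4096, -0.3039, -0.0143]
tcp_rot: [1.1, 2.941, -0.001]
contact_force: [-1.0, 1.0, 7.2]
opening: 0.0238
finger_force: 19.9
row [0.    0.003 0.002] [-0.281  0.155 -0.268] tcp [ 0.4096 -0.3039 -0.0143] q7 0.6828179247515062 t 23.825
```

```bash
python3 -m jog '[0,0,0,0,0,-0.08,1, 0,0,0,0,0,-0.18,1, 0,0,0,-0.05,0.03,-0.268,1, 0,0,0,-0.12,0.07,-0.268,1, 0,0,0,-0.2,0.11,-0.268,1, 0,0,0,-0.26,0.14,-0.268,1, 0,0,0,-0.281,0.155,-0.268,1, 0,0,0,-0.281,0.155,-0.268,1, 0,0,0,-0.281,0.155,-0.268,1, 0,0,0,-0.281,0.155,-0.268,1]'
python3 - <<'E'
from h import *
im,d=shot("wrist","w10"); im2,_=shot("scene","c10")
print(proj("c10",[*PK[4],.075]))
b=cv2.resize(im2[165:285,255:375],(400,400),interpolation=cv2.INTER_CUBIC)
a=cv2.resize(im[184:384,156:356],(400,400),interpolation=cv2.INTER_CUBIC)
for i in PK:
    for p,q,o,img in(("w10",a,(156,184),2),("c10",b,(255,165),400/120)):
        t=np.linspace(0,6.28,60); ring=np.c_[PK[i][0]+.0155*np.cos(t),PK[i][1]+.0155*np.sin(t),.075+0*t]
        cv2.polylines(q,[((proj(p,ring)-o)*img).astype(np.int32)],True,(0,0,255),1)
cv2.imwrite("pics/w10b.png",np.hstack([a,b])); row(*PK[4],.0527,138.9)
E
```

```text
time_s: 25.08
tcp_pos: [0.5645, -0.3372, 0.1187]
tcp_rot: [-1.1, -2.942, 0.001]
contact_force: [0.5, -0.3, 0.7]
opening: 0.0234
finger_force: 19.8
[[341.1972 227.2102]]
row [-0.001 -0.     0.002] [-0.002  0.001  0.132] tcp [ 0.565  -0.3372  0.1188] q7 0.898223904066511 t 25.175
```

View pics/w10b.png

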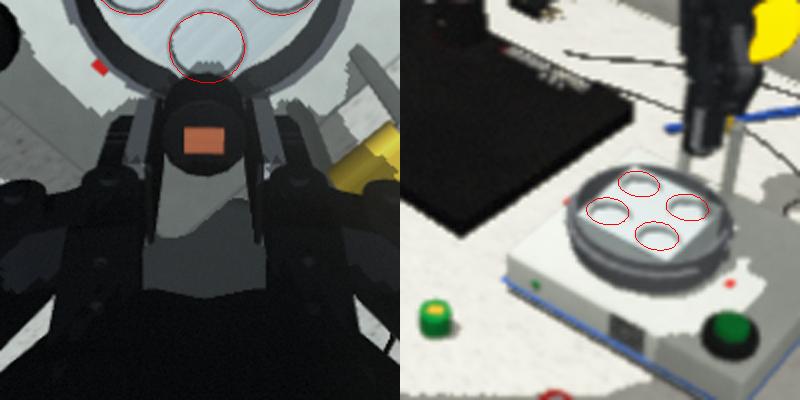

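The predicted pocket rims (red) match the pockets in both views. I'll check where the specimen sits in the fingers.

Run:
```python
from h import *
C=cloud("w10"); s=observe()["tcp_pos"]
P=C[250:258,250:265].reshape(-1,3); print("face",P.mean(0)-s)
# horizontal extents of specimen top: all points near that z
z=P[:,2].mean(); Q=C[220:300,225:290].reshape(-1,3); Q=Q[abs(Q[:,2]-z)<.002]; print((Q.min(0)+Q.max(0))/2-s,Q.max(0)-Q.min(0))
F=C[230:300,215:240].reshape(-1,3); F=F[(F[:,2]>.11)]; print("finger low",F.min(0)-s)
```

```text
face [-0.0027  0.0009  0.0359]
[-0.0026  0.0015  0.0359] [0.0357 0.0362 0.004 ]
finger low [-0.0597 -0.0168  0.0144]
```

```bash
python3 -m jog '[0,0,0,-0.003,0.002,0.04,1, 0,0,0,-0.003,0.002,0.08,1, 0,0,0,-0.003,0.002,0.1,1, 0,0,0,-0.003,0.002,0.112,1, 0,0,0,-0.003,0.002,0.122,1, 0,0,0,-0.003,0.002,0.13,1, 0,0,0,-0.003,0.002,0.134,1, 0,0,0,-0.003,0.002,0.134,1]'
python3 -c "
from h import *
row(*PK[4],.0512,138.9)"
```

```text
time_s: 26.18
tcp_pos: [0.5678, -0.3372, 0.0528]
tcp_rot: [1.1, 2.942, -0.001]
contact_force: [-1.6, 0.7, 5.4]
opening: 0.0237
finger_force: 20.3
row [-0.     0.001  0.002] [ 0.002 -0.002  0.003] tcp [ 0.5678 -0.3372  0.0528] q7 0.8516500500545828 t 26.175
```

Bottom contact came at the expected height (TCP 0.0528), so it is in the pocket. I'll release, retreat and check.

```bash
python3 -m jog '[0,0,0,0,0,0,0.8, 0,0,0,0,0,0,0.6, 0,0,0,0,0,0,0.6, 0,0,0,0,0,0,0.6, 0,0,0,0,0,0,0.6, 0,0,0,0,0,-0.06,0.6, 0,0,0,0.1,0,-0.16,0.4, 0,0,0,0.2,0,-0.2,0.4, 0,0,0,0.25,0,-0.2,0.4, 0,0,0,0.25,0,-0.2,0.4]'
python3 - <<'E'
from h import *
shot("wrist","w11"); specs("w11"); print("block:"); specs("w11",.084,.092,(.49,.6),(-.37,-.26))
row(.3918,-.358,-.015,138.9)
E
```

```text
time_s: 27.42
tcp_pos: [0.4721, -0.2545, 0.1523]
tcp_rot: [-1.098, -2.943, 0.002]
contact_force: [-0.2, -1.2, -0.1]
opening: 0.0511
finger_force: 0.0
[ 0.3845 -0.1519  0.0188] [0.024 0.025 0.006] 516 [98 96 93]
[ 0.3977 -0.2381  0.0195] [0.024 0.024 0.006] 430 [ 93 172 100]
[ 0.3921 -0.3575  0.0185] [0.024 0.025 0.006] 364 [ 50  51 130]
[ 0.3937 -0.4299  0.0184] [0.024 0.024 0.005] 309 [81 36 69]
[ 0.4459 -0.5001  0.0184] [0.018 0.025 0.006] 196 [132  60 119]
block:
[ 0.5662 -0.3374  0.0863] [0.024 0.025 0.004] 354 [30 33 39]
row [-0.     0.002  0.003] [-0.011 -0.262  0.334] tcp [ 0.4735 -0.2556  0.1521] q7 0.7991051196437101 t 27.475
```

Copper is seated in pocket 4 (face z 0.086, xy matches). Next is red, to pocket 1.

```bash
python3 -m jog '[0,0,0,-0.004,-0.1,0,0.4, 0,0,0,-0.008,-0.19,0.03,0.4, 0,0,0,-0.011,-0.25,0.1,0.4, 0,0,0,-0.011,-0.262,0.2,0.4, 0,0,0,-0.011,-0.262,0.28,0.4, 0,0,0,-0.011,-0.262,0.32,0.4, 0,0,0,-0.011,-0.262,0.334,0.4, 0,0,0,-0.011,-0.262,0.334,0.4, 0,0,0,-0.011,-0.262,0.334,0.7, 0,0,0,-0.011,-0.262,0.334,0.9, 0,0,0,-0.011,-0.262,0.334,1, 0,0,0,-0.011,-0.262,0.334,1, 0,0,0,-0.011,-0.262,0.334,1, 0,0,0,-0.011,-0.262,0.334,1, 0,0,0,-0.011,-0.262,0.24,1, 0,0,0,-0.011,-0.262,0.12,1, 0,0,0,-0.011,-0.262,0.06,1, 0,0,0,-0.011,-0.262,0.06,1]' 20
python3 -c "
from h import *
row(*(PK[1]+[.0008,-.0005]),.12,138.9)"
```

```text
time_s: 29.72
tcp_pos: [0.3926, -0.3588, 0.124]
tcp_rot: [1.099, 2.938, -0.003]
contact_force: [-1.1, -0.8, -0.9]
opening: 0.0234
finger_force: 19.8
row [-0.     0.006  0.002] [-0.176  0.321  0.009] tcp [ 0.3926 -0.3588  0.124 ] q7 0.9877548536245094 t 29.725
```

```bash
python3 -m jog '[0,0,0,-0.03,0.06,0.009,1, 0,0,0,-0.08,0.15,0.009,1, 0,0,0,-0.13,0.24,0.009,1, 0,0,0,-0.165,0.3,0.009,1, 0,0,0,-0.176,0.321,0.009,1, 0,0,0,-0.176,0.321,0.009,1, 0,0,0,-0.176,0.321,0.009,1, 0,0,0,-0.176,0.321,0.009,1]'
cat >> h.py <<'E'
def held(fn):
    shot("wrist",fn); C=cloud(fn); s=observe()["tcp_pos"]; P=C[250:258,250:265].reshape(-1,3); print("face offset",np.median(P,0)-s)
E
python3 - <<'E'
from h import *
held("w12"); row(*(PK[1]+[.0015,-.0005]),.052,138.9)
E
```

```text
time_s: 30.72
tcp_pos: [0.5616, -0.2955, 0.117]
tcp_rot: [-1.102, -2.941, 0.002]
contact_force: [0.3, 0.2, -0.8]
opening: 0.0236
finger_force: 19.9
face offset [-0.0018 -0.0002  0.0339]
row [-0.001 -0.     0.   ] [-0.005  0.004  0.13 ] tcp [ 0.562  -0.2953  0.1172] q7 0.8198298571675622 t 30.775
```

```bash
python3 -m jog '[0,0,0,-0.003,0.003,0.04,1, 0,0,0,-0.003,0.003,0.07,1, 0,0,0,-0.003,0.003,0.095,1, 0,0,0,-0.003,0.003,0.108,1, 0,0,0,-0.003,0.003,0.118,1, 0,0,0,-0.003,0.003,0.125,1, 0,0,0,-0.003,0.003,0.128,1, 0,0,0,-0.003,0.003,0.128,1]'
python3 -c "
from h import *
row(*PK[1],.053,138.9)"
```

```text
time_s: 31.78
tcp_pos: [0.5654, -0.2942, 0.0533]
tcp_rot: [1.1, 2.942, -0.0]
contact_force: [0.6, -0.4, 0.1]
opening: 0.0239
finger_force: 19.9
row [0.    0.    0.002] [ 0.001 -0.004  0.001] tcp [ 0.5654 -0.2942  0.0533] q7 0.7695657704784101 t 31.775
```

```bash
python3 -m jog '[0,0,0,0,0,0,0.8, 0,0,0,0,0,0,0.6, 0,0,0,0,0,0,0.6, 0,0,0,0,0,0,0.6, 0,0,0,0,0,0,0.6, 0,0,0,0,0,-0.06,0.6, 0,0,0,0.1,0,-0.16,0.4, 0,0,0,0.2,-0.04,-0.2,0.4, 0,0,0,0.25,-0.08,-0.2,0.4, 0,0,0,0.25,-0.08,-0.2,0.4]'
python3 - <<'E'
from h import *
shot("wrist","w13"); specs("w13"); print("block:"); specs("w13",.084,.092,(.49,.6),(-.37,-.26))
row(.3977,-.2385,-.016,138.9)
E
```

```text
time_s: 33.02
tcp_pos: [0.4418, -0.2427, 0.1536]
tcp_rot: [-1.101, -2.941, 0.004]
contact_force: [0.3, -0.0, -0.5]
opening: 0.0511
finger_force: 0.0
[ 0.3843 -0.1521  0.0186] [0.024 0.024 0.006] 460 [91 89 86]
[ 0.3979 -0.2382  0.0187] [0.024 0.025 0.006] 390 [ 82 153  91]
[ 0.3938 -0.43    0.0186] [0.025 0.025 0.006] 291 [74 33 63]
block:
[ 0.5648 -0.2937  0.0861] [0.025 0.025 0.004] 349 [ 45  45 111]
[ 0.5616 -0.3346  0.0859] [0.015 0.021 0.004] 154 [22 21 21]
row [-0.001  0.001  0.001] [ 0.076 -0.054  0.339] tcp [ 0.4441 -0.2429  0.1536] q7 0.7832764761964975 t 33.075
```

Red is seated in pocket 1. Green goes to pocket 3.

```bash
python3 -m jog '[0,0,0,0.05,-0.03,0.05,0.4, 0,0,0,0.076,-0.054,0.15,0.4, 0,0,0,0.076,-0.054,0.25,0.4, 0,0,0,0.076,-0.054,0.31,0.4, 0,0,0,0.076,-0.054,0.338,0.4, 0,0,0,0.076,-0.054,0.338,0.4, 0,0,0,0.076,-0.054,0.338,0.7, 0,0,0,0.076,-0.054,0.338,0.9, 0,0,0,0.076,-0.054,0.338,1, 0,0,0,0.076,-0.054,0.338,1, 0,0,0,0.076,-0.054,0.338,1, 0,0,0,0.076,-0.054,0.338,1, 0,0,0,0.076,-0.054,0.24,1, 0,0,0,0.076,-0.054,0.12,1, 0,0,0,0.076,-0.054,0.05,1, 0,0,0,0.076,-0.054,0.05,1]' 20
python3 -c "
from h import *
row(*(PK[3]+[.0015,-.0005]),.12,138.9)"
```

```text
time_s: 35.08
tcp_pos: [0.3996, -0.2387, 0.1303]
tcp_rot: [1.1, 2.938, -0.002]
contact_force: [0.1, -0.1, -0.6]
opening: 0.0235
finger_force: 19.9
row [0.001 0.006 0.001] [-0.324  0.011  0.022] tcp [ 0.3996 -0.2387  0.1303] q7 0.7355055769976098 t 35.075
```

```bash
python3 -m jog '[0,0,0,-0.06,0,0.01,1, 0,0,0,-0.15,0,0.01,1, 0,0,0,-0.24,0.01,0.01,1, 0,0,0,-0.3,0.011,0.02,1, 0,0,0,-0.324,0.011,0.022,1, 0,0,0,-0.324,0.011,0.022,1, 0,0,0,-0.324,0.011,0.022,1, 0,0,0,-0.324,0.011,0.022,1]'
python3 - <<'E'
from h import *
held("w14"); row(*(PK[3]+[.0015,-.0005]),.053,138.9)
E
```

```text
time_s: 36.08
tcp_pos: [0.5234, -0.3393, 0.1174]
tcp_rot: [-1.099, -2.943, 0.001]
contact_force: [0.2, 1.0, -0.0]
opening: 0.0236
finger_force: 19.9
face offset [-0.002   0.0006  0.0348]
row [-0.001 -0.     0.003] [-0.005  0.001  0.129] tcp [ 0.5236 -0.3395  0.1174] q7 0.8827457889901653 t 36.125
```

```bash
python3 -m jog '[0,0,0,-0.003,0,0.04,1, 0,0,0,-0.003,0,0.07,1, 0,0,0,-0.003,0,0.095,1, 0,0,0,-0.003,0,0.108,1, 0,0,0,-0.003,0,0.118,1, 0,0,0,-0.003,0,0.125,1, 0,0,0,-0.003,0,0.129,1, 0,0,0,-0.003,0,0.129,1]'
python3 -m jog '[0,0,0,0,0,0,0.8, 0,0,0,0,0,0,0.6, 0,0,0,0,0,0,0.6, 0,0,0,0,0,0,0.6, 0,0,0,0,0,0,0.6, 0,0,0,0,0,-0.06,0.6, 0,0,0,0.1,0,-0.16,0.4, 0,0,0,0.2,0,-0.2,0.4, 0,0,0,0.3,0,-0.2,0.4, 0,0,0,0.3,0,-0.2,0.4]'
python3 - <<'E'
from h import *
shot("wrist","w15"); specs("w15"); print("block:"); specs("w15",.084,.092,(.49,.6),(-.37,-.26))
row(.3845,-.1525,-.016,138.9)
E
```

```text
time_s: 37.12
tcp_pos: [0.5253, -0.3409, 0.0527]
tcp_rot: [1.1, 2.943, -0.0]
contact_force: [-0.4, -0.6, 0.4]
opening: 0.0235
finger_force: 19.9
time_s: 38.38
tcp_pos: [0.4084, -0.2404, 0.153]
tcp_rot: [-1.095, -2.941, 0.003]
contact_force: [1.0, -1.7, -0.1]
opening: 0.0511
finger_force: 0.0
[ 0.3842 -0.1522  0.0188] [0.025 0.024 0.006] 442 [87 86 83]
[ 0.394  -0.43    0.0185] [0.024 0.024 0.006] 266 [66 29 56]
block:
[ 0.5206 -0.3386  0.0861] [0.02  0.021 0.004] 230 [32 61 35]
row [-0.001  0.     0.004] [0.158 0.101 0.338] tcp [ 0.4111 -0.2421  0.1531] q7 0.7776908239359531 t 38.425
```

Green is seated in pocket 3. Steel goes to pocket 2.

```bash
python3 -m jog '[0,0,0,0.06,0.04,0.02,0.4, 0,0,0,0.12,0.08,0.06,0.4, 0,0,0,0.158,0.101,0.15,0.4, 0,0,0,0.158,0.101,0.25,0.4, 0,0,0,0.158,0.101,0.31,0.4, 0,0,0,0.158,0.101,0.337,0.4, 0,0,0,0.158,0.101,0.337,0.4, 0,0,0,0.158,0.101,0.337,0.4]'
python3 -c "
from h import *
row(.3843,-.1522,-.015,138.9);print(observe()['qpos'])"
```

```text
time_s: 39.42
tcp_pos: [0.3867, -0.1528, -0.0158]
tcp_rot: [1.1, 2.941, 0.001]
contact_force: [-0.1, -0.7, 0.3]
opening: 0.0515
finger_force: 0.0
row [0.001 0.001 0.002] [ 0.004 -0.002 -0.002] tcp [ 0.3867 -0.1528 -0.0158] q7 -0.03713506925353609 t 39.425
[ 0.5231  0.7791 -0.3121  2.2998  1.1991  0.2333 -0.0371]
```

```bash
python3 -m jog '[0,0,0,0.004,-0.002,0,0.7, 0,0,0,0.004,-0.002,0,0.9, 0,0,0,0.004,-0.002,0,1, 0,0,0,0.004,-0.002,0,1, 0,0,0,0.004,-0.002,0,1, 0,0,0,0.004,-0.002,0,1, 0,0,0,0,0,-0.08,1, 0,0,0,0,0,-0.2,1, 0,0,0,0,0,-0.28,1, 0,0,0,0,0,-0.28,1]' 20
python3 -c "
from h import *
row(*(PK[2]+[.0015,-.0005]),.12,138.9);print(observe()['qpos'])"
```

```text
time_s: 40.67
tcp_pos: [0.3873, -0.1534, 0.1266]
tcp_rot: [1.1, 2.936, -0.0]
contact_force: [0.7, -0.6, -0.5]
opening: 0.0236
finger_force: 19.9
row [0.002 0.007 0.001] [-0.395 -0.041  0.015] tcp [ 0.3873 -0.1534  0.1266] q7 0.4368983299024805 t 40.675
[ 0.8657  0.5449 -0.79    2.212   0.6749  0.6329  0.4369]
```

```bash
python3 -m jog '[0,0,0,-0.06,-0.006,0.01,1, 0,0,0,-0.15,-0.015,0.01,1, 0,0,0,-0.24,-0.025,0.01,1, 0,0,0,-0.33,-0.035,0.01,1, 0,0,0,-0.38,-0.041,0.015,1, 0,0,0,-0.395,-0.041,0.015,1, 0,0,0,-0.395,-0.041,0.015,1, 0,0,0,-0.395,-0.041,0.015,1, 0,0,0,-0.395,-0.041,0.015,1]'
python3 - <<'E'
from h import *
held("w16"); row(*(PK[2]+[.0015,-.0005]),.053,138.9)
E
```

```text
time_s: 41.8
tcp_pos: [0.5207, -0.2968, 0.1168]
tcp_rot: [-1.098, -2.943, 0.0]
contact_force: [0.4, -0.3, 0.1]
opening: 0.024
finger_force: 19.9
face offset [-0.0018  0.0006  0.0347]
row [-0.     0.     0.003] [-0.005  0.     0.128] tcp [ 0.5208 -0.2971  0.1169] q7 0.7291957628122632 t 41.85
```

```bash
python3 -m jog '[0,0,0,-0.003,0,0.04,1, 0,0,0,-0.003,0,0.07,1, 0,0,0,-0.003,0,0.095,1, 0,0,0,-0.003,0,0.108,1, 0,0,0,-0.003,0,0.118,1, 0,0,0,-0.003,0,0.125,1, 0,0,0,-0.003,0,0.128,1, 0,0,0,-0.003,0,0.128,1]'
python3 -m jog '[0,0,0,0,0,0,0.8, 0,0,0,0,0,0,0.6, 0,0,0,0,0,0,0.6, 0,0,0,0,0,0,0.6, 0,0,0,0,0,0,0.6, 0,0,0,0,0,-0.06,0.6, 0,0,0,0,0,-0.16,0.6, 0,0,0,0.02,-0.04,-0.25,0.8, 0,0,0,0.04,-0.07,-0.26,1, 0,0,0,0.04,-0.07,-0.26,1]'
python3 - <<'E'
from h import *
im,_=shot("wrist","w17"); im2,_=shot("scene","c17"); print("block:"); specs("w17",.084,.092,(.49,.6),(-.37,-.26)); specs("c17",.079,.092,(.49,.6),(-.37,-.26))
J=O+[c*-.052+s_*.1,-s_*.052-c*.1]; print("jog calc",J)
C=cloud("w17"); hsv=cv2.cvtColor(im,cv2.COLOR_BGR2HSV); m=(hsv[...,0]>40)&(hsv[...,0]<85)&(hsv[...,1]>100)&(C[...,2]>.05)&(C[...,2]<.075)&(np.hypot(C[...,0]-J[0],C[...,1]-J[1])<.03)
P=C[m]; print(len(P),P.min(0),P.max(0),P.mean(0)); row(*J,.06,138.9)
cv2.imwrite("pics/w17b.png",np.hstack([cv2.resize(im,(400,300)),cv2.resize(im2[140:290,230:430],(400,300))]))
E
```

```text
time_s: 42.85
tcp_pos: [0.5225, -0.2986, 0.0528]
tcp_rot: [1.1, 2.942, -0.0]
contact_force: [0.8, 0.1, 0.7]
opening: 0.0237
finger_force: 19.9
time_s: 44.1
tcp_pos: [0.4824, -0.3129, 0.1823]
tcp_rot: [-1.103, -2.94, 0.002]
contact_force: [-0.1, 0.1, -0.0]
opening: -0.0004
finger_force: 0.0
block:
[ 0.5224 -0.2998  0.0862] [0.024 0.025 0.004] 424 [80 77 74]
[ 0.5238 -0.3388  0.0862] [0.024 0.021 0.004] 240 [49 79 49]
[ 0.5641 -0.2939  0.0864] [0.024 0.024 0.005] 376 [ 85  85 192]
[ 0.5661 -0.3363  0.086 ] [0.024 0.023 0.004] 311 [35 37 44]
[ 0.5647 -0.2965  0.0842] [0.025 0.024 0.01 ] 67 [ 63  69 210]
[ 0.5656 -0.3395  0.084 ] [0.025 0.023 0.009] 62 [28 34 45]
[ 0.5214 -0.3015  0.0846] [0.024 0.025 0.01 ] 73 [75 74 75]
[ 0.524  -0.3429  0.0836] [0.024 0.023 0.009] 66 [40 97 45]
jog calc [ 0.4987 -0.4211]
355 [ 0.4855 -0.4374  0.0553] [ 0.5122 -0.4087  0.0669] [ 0.4973 -0.4193  0.0634]
row [ 0.    -0.002  0.002] [-0.167 -0.146  0.243] tcp [ 0.4838 -0.3116  0.1815] q7 0.8279253892439028 t 44.2
```

View pics/w17b.png

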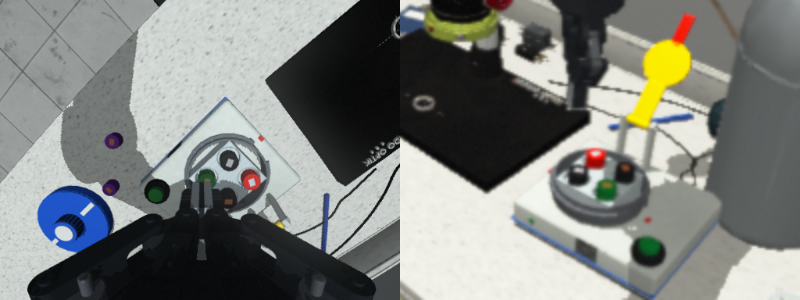

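All four faces are up at z≈0.086 in the block (steel, green, red, copper visible around (605,172) right), and the tab is still back. Now the jog button with shut fingers.

```bash
python3 -m jog '[0,0,0,-0.03,-0.03,0,1, 0,0,0,-0.08,-0.07,0.03,1, 0,0,0,-0.13,-0.115,0.09,1, 0,0,0,-0.16,-0.14,0.16,1, 0,0,0,-0.166,-0.146,0.22,1, 0,0,0,-0.166,-0.146,0.243,1, 0,0,0,-0.166,-0.146,0.265,1, 0,0,0,-0.166,-0.146,0.28,1, 0,0,0,-0.166,-0.146,0.28,1]' 20
python3 -c "
from h import *
row(.498,-.4207,.034,138.9); print(observe()['contact_force'])"
```

```text
time_s: 45.32
tcp_pos: [0.4991, -0.4213, 0.0428]
tcp_rot: [1.099, 2.943, -0.0]
contact_force: [-0.3, 0.3, -0.3]
opening: -0.0001
finger_force: 0.0
row [-0.     0.     0.003] [ 0.002 -0.001  0.018] tcp [ 0.4991 -0.4213  0.0428] q7 0.8991398382401288 t 45.325
[-0.2598  0.2697 -0.2754]
```

```bash
python3 -m jog '[0,0,0,0,0,0.008,1, 0,0,0,0,0,0.014,1, 0,0,0,0,0,0.018,1, 0,0,0,0,0,0.018,1]'; python3 -m jog '[0,0,0,0,0,0.003,1, 0,0,0,0,0,0.006,1, 0,0,0,0,0,0.006,1]'; python3 -m jog '[0,0,0,0,0,0.002,1, 0,0,0,0,0,0.004,1, 0,0,0,0,0,0.004,1]'
```

```text
time_s: 45.82
tcp_pos: [0.4999, -0.4217, 0.0362]
tcp_rot: [1.099, 2.941, -0.002]
contact_force: [-1.5, 0.8, 14.9]
opening: 0.0
finger_force: 7.4
time_s: 46.2
tcp_pos: [0.5001, -0.4218, 0.0359]
tcp_rot: [1.1, 2.94, -0.004]
contact_force: [-7.9, 4.7, 30.8]
opening: -0.0001
finger_force: 15.5
time_s: 46.58
tcp_pos: [0.5001, -0.4218, 0.0356]
tcp_rot: [1.1, 2.94, -0.006]
contact_force: [-11.3, 5.9, 40.8]
opening: -0.0001
finger_force: 20.9
```

Too stiff and pressing too hard, so I'm backing off at once.

```bash
python3 -m jog '[0,0,0,0,0,-0.014,1, 0,0,0,0,0,-0.014,1]'; python3 -m jog '[0,0,0,0,0,-0.004,1, 0,0,0,0,0,-0.004,1]';  python3 -m jog '[0,0,0,0,0,-0.004,1, 0,0,0,0,0,-0.004,1]'
python3 - <<'E'
from h import *
im,_=shot("wrist","w18"); im2,_=shot("scene","c18")
C=cloud("w18"); 
for v in range(205,245,3): print(v,[tuple(float(a) for a in np.round(C[v,u],3)) for u in (240,256,270)])
cv2.imwrite("pics/w18b.png",np.hstack([cv2.resize(im[150:300,180:330],(400,400)),cv2.resize(im2[215:285,300:370],(400,400),interpolation=cv2.INTER_CUBIC)]))
E
```

```text
time_s: 46.82
tcp_pos: [0.5, -0.4218, 0.0371]
tcp_rot: [1.099, 2.94, -0.001]
contact_force: [0.6, -0.1, 3.6]
opening: -0.0001
finger_force: 1.7
time_s: 47.08
tcp_pos: [0.5, -0.4218, 0.0377]
tcp_rot: [1.1, 2.941, 0.0]
contact_force: [2.8, -0.5, 3.5]
opening: 0.0001
finger_force: 1.6
time_s: 47.32
tcp_pos: [0.4989, -0.4213, 0.0394]
tcp_rot: [-1.1, -2.942, -0.0]
contact_force: [1.9, -0.8, 1.7]
opening: 0.0
finger_force: 1.1
205 [(0.477, -0.418, 0.044), (0.483, -0.409, 0.048), (0.489, -0.403, 0.044)]
208 [(0.478, -0.419, 0.044), (0.482, -0.409, 0.054), (0.489, -0.404, 0.049)]
211 [(0.479, -0.419, 0.049), (0.483, -0.41, 0.055), (0.489, -0.404, 0.055)]
214 [(0.479, -0.419, 0.053), (0.484, -0.41, 0.058), (0.49, -0.405, 0.056)]
217 [(0.48, -0.42, 0.055), (0.486, -0.412, 0.057), (0.491, -0.406, 0.057)]
220 [(0.481, -0.42, 0.057), (0.488, -0.414, 0.056), (0.493, -0.407, 0.057)]
223 [(0.483, -0.422, 0.056), (0.488, -0.414, 0.058), (0.494, -0.408, 0.058)]
226 [(0.484, -0.423, 0.057), (0.489, -0.414, 0.062), (0.496, -0.41, 0.056)]
229 [(0.485, -0.424, 0.057), (0.49, -0.415, 0.062), (0.496, -0.41, 0.061)]
232 [(0.487, -0.426, 0.056), (0.491, -0.416, 0.063), (0.497, -0.411, 0.062)]
235 [(0.488, -0.427, 0.058), (0.49, -0.415, 0.07), (0.497, -0.411, 0.064)]
238 [(0.488, -0.427, 0.061), (0.49, -0.415, 0.073), (0.499, -0.413, 0.064)]
241 [(0.489, -0.427, 0.063), (0.49, -0.415, 0.078), (0.501, -0.414, 0.063)]
244 [(0.487, -0.425, 0.072), (0.49, -0.415, 0.08), (0.495, -0.41, 0.08)]
```

View pics/w18b.png

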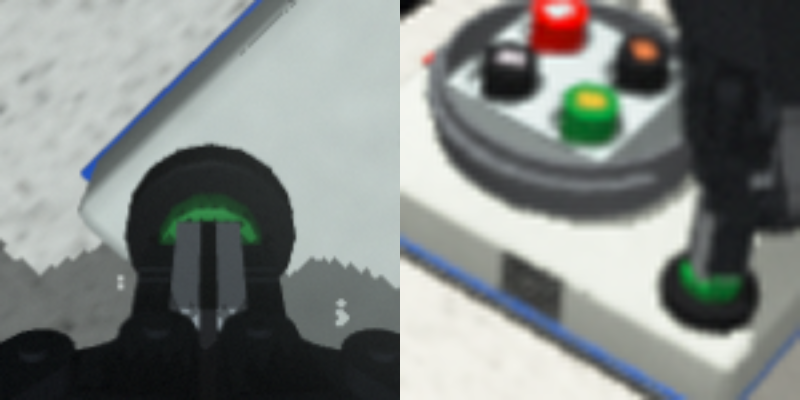

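The shut fingers (about 22x16 mm) nearly overhang the button's 57 mm collar, so the stop may be the collar. I'll tilt 15° so a single fingertip edge presses the centre.

```bash
python3 -m jog '[0,0,0,0,0,-0.03,1, 0,-0.1,0,-0.01,0,-0.034,1, 0,-0.25,0,-0.025,0,-0.034,1, 0,-0.333,0,-0.032,0,-0.034,1, 0,-0.333,0,-0.032,0,-0.034,1, 0,-0.333,0,-0.032,0,-0.034,1]'
python3 -m jog '[0,0,0,0.003,0,0.01,1, 0,0,0,0.005,0,0.018,1, 0,0,0,0.005,0,0.018,1, 0,0,0,0.005,0,0.018,1]'
```

```text
time_s: 48.18
tcp_pos: [0.5115, -0.4323, 0.0571]
tcp_rot: [1.014, 2.71, -0.134]
contact_force: [0.5, -0.4, 0.7]
opening: -0.0003
finger_force: 0.0
time_s: 48.68
tcp_pos: [0.5111, -0.4318, 0.0471]
tcp_rot: [1.013, 2.711, -0.133]
contact_force: [0.7, 0.0, 0.5]
opening: 0.0001
finger_force: 0.0
```

```bash
python3 -m jog '[0,0,0,0.001,0,0.004,1, 0,0,0,0.002,0,0.008,1, 0,0,0,0.002,0,0.008,1]'; python3 -m jog '[0,0,0,0.001,0,0.004,1, 0,0,0,0.001,0,0.004,1]'; python3 -m jog '[0,0,0,0.0005,0,0.002,1, 0,0,0,0.0005,0,0.002,1]'
```

```text
time_s: 49.05
tcp_pos: [0.5112, -0.432, 0.0433]
tcp_rot: [1.013, 2.71, -0.134]
contact_force: [-0.5, -0.1, 1.6]
opening: 0.0001
finger_force: 0.8
time_s: 49.3
tcp_pos: [0.5113, -0.4319, 0.0412]
tcp_rot: [1.013, 2.71, -0.133]
contact_force: [-1.0, -0.1, 2.4]
opening: 0.0
finger_force: 1.3
time_s: 49.55
tcp_pos: [0.5113, -0.4319, 0.0402]
tcp_rot: [1.013, 2.71, -0.133]
contact_force: [-0.6, 0.5, 3.6]
opening: 0.0
finger_force: 1.6
```

```bash
python3 -m jog '[0,0,0,0.0005,0,0.002,1, 0,0,0,0.0005,0,0.002,1]'; python3 -m jog '[0,0,0,0.0002,0,0.001,1, 0,0,0,0.0002,0,0.001,1]'; python3 -m jog '[0,0,0,0.0002,0,0.001,1, 0,0,0,0.0002,0,0.001,1]'
```

```text
time_s: 49.8
tcp_pos: [0.5113, -0.432, 0.0392]
tcp_rot: [1.013, 2.71, -0.133]
contact_force: [-0.5, 0.2, 4.4]
opening: 0.0002
finger_force: 2.0
time_s: 50.05
tcp_pos: [0.5113, -0.432, 0.039]
tcp_rot: [1.013, 2.71, -0.134]
contact_force: [-2.1, 1.7, 6.6]
opening: -0.0001
finger_force: 3.5
time_s: 50.3
tcp_pos: [0.5113, -0.432, 0.0389]
tcp_rot: [1.013, 2.71, -0.134]
contact_force: [-3.4, 1.9, 10.7]
opening: -0.0001
finger_force: 5.0
```

The button has bottomed: stiff at 0.039 after about 5 mm of travel, ~10 N. I'll hold it for over 6 s and then release.

```bash
Z='0,0,0,0,0,0,1'; python3 -m jog '[0,0,0,0,0,0,1, 0,0,0,0,0,0,1, 0,0,0,0,0,0,1, 0,0,0,0,0,0,1, 0,0,0,0,0,0,1, 0,0,0,0,0,0,1, 0,0,0,0,0,0,1, 0,0,0,0,0,0,1, 0,0,0,0,0,0,1, 0,0,0,0,0,0,1, 0,0,0,0,0,0,1, 0,0,0,0,0,0,1, 0,0,0,0,0,0,1, 0,0,0,0,0,0,1, 0,0,0,0,0,0,1, 0,0,0,0,0,0,1, 0,0,0,0,0,0,1, 0,0,0,0,0,0,1, 0,0,0,0,0,0,1, 0,0,0,0,0,0,1]'
python3 -m jog '[0,0,0,0,0,0,1, 0,0,0,0,0,0,1, 0,0,0,0,0,0,1, 0,0,0,0,0,0,1, 0,0,0,0,0,0,1, 0,0,0,0,0,0,1, 0,0,0,0,0,0,1, 0,0,0,0,0,0,1, 0,0,0,0,0,0,1, 0,0,0,0,0,0,1, 0,0,0,0,0,0,1, 0,0,0,0,0,0,1, 0,0,0,0,0,0,1, 0,0,0,0,0,0,1, 0,0,0,0,0,0,1, 0,0,0,0,0,0,1, 0,0,0,0,0,0,1, 0,0,0,0,0,0,1, 0,0,0,0,0,0,1, 0,0,0,0,0,0,1]'
python3 -m jog '[0,0,0,0,0,0,1, 0,0,0,0,0,0,1, 0,0,0,0,0,0,1, 0,0,0,0,0,0,1, 0,0,0,0,0,0,1, 0,0,0,0,0,0,1, 0,0,0,0,0,0,1, 0,0,0,0,0,0,1, 0,0,0,0,0,0,1, 0,0,0,0,0,0,1, 0,0,0,0,0,0,1, 0,0,0,0,0,0,1, 0,0,0,0,0,0,1, 0,0,0,0,0,0,1, 0,0,0,0,0,0,1, 0,0,0,0,0,0,1, 0,0,0,0,0,0,1, 0,0,0,0,0,0,1, 0,0,0,0,0,0,1, 0,0,0,0,0,0,1]'
python3 -m jog '[0,0,0,0,0,-0.02,1, 0,0,0,0,0,-0.08,1, 0,0,0,0,0,-0.18,1, 0,0,0,0,0,-0.28,1, 0,0,0,0,0,-0.35,1, 0,0,0,0,0,-0.35,1]'
python3 - <<'E'
from h import *
im2,_=shot("scene","c19"); im,_=shot("wrist","w19")
specs("w19",.084,.092,(.49,.6),(-.37,-.26)); print(observe()["contact_force"])
C=cloud("w19"); hsv=cv2.cvtColor(im,cv2.COLOR_BGR2HSV); m=(hsv[...,0]>40)&(hsv[...,0]<85)&(hsv[...,1]>100)&(np.hypot(C[...,0]-.4987,C[...,1]+.4211)<.008); print("jog top",m.sum(),np.median(C[m][:,2]))
C=cloud("c19"); m=(np.hypot(C[...,0]-.4505,C[...,1]+.605)<.06)&(np.hypot(C[...,0]-.4505,C[...,1]+.605)>.03); print("cover top z",np.percentile(C[m][:,2],[10,50,90]))
print(pts("c19",[(295/1.5625,266/1.5625),(244/1.5625,273/1.5625),(322/1.5625,240/1.5625)]))
cv2.imwrite("pics/c19b.png",cv2.resize(im2,(800,600)))
E
```

```text
time_s: 52.8
tcp_pos: [0.5114, -0.432, 0.0389]
tcp_rot: [1.013, 2.71, -0.134]
contact_force: [-2.1, 2.6, 10.1]
opening: 0.0001
finger_force: 5.0
time_s: 55.3
tcp_pos: [0.5113, -0.432, 0.0389]
tcp_rot: [1.013, 2.71, -0.134]
contact_force: [-2.8, 1.4, 10.4]
opening: -0.0
finger_force: 5.0
time_s: 57.8
tcp_pos: [0.5113, -0.432, 0.0389]
tcp_rot: [1.013, 2.71, -0.134]
contact_force: [-2.4, 2.0, 9.6]
opening: 0.0003
finger_force: 5.0
time_s: 58.55
tcp_pos: [0.4778, -0.4025, 0.2098]
tcp_rot: [1.012, 2.707, -0.135]
contact_force: [0.4, -0.7, -0.9]
opening: -0.0003
finger_force: 0.0
[ 0.5223 -0.2997  0.0862] [0.025 0.024 0.004] 463 [70 68 65]
[ 0.5242 -0.3402  0.0864] [0.025 0.025 0.005] 420 [ 76 130  81]
[ 0.5639 -0.2941  0.0863] [0.025 0.024 0.005] 402 [ 79  79 179]
[ 0.5665 -0.3374  0.0865] [0.024 0.024 0.005] 339 [54 59 69]
[-0.2331  0.6814 -0.1605]
jog top 130 0.06582174472156857
cover top z [0.0222 0.0238 0.0256]
[[0.5154 0.2369 0.0184]
 [0.4068 0.2643 0.0364]
 [0.597  0.2418 0.049 ]]
```

View pics/c19b.png

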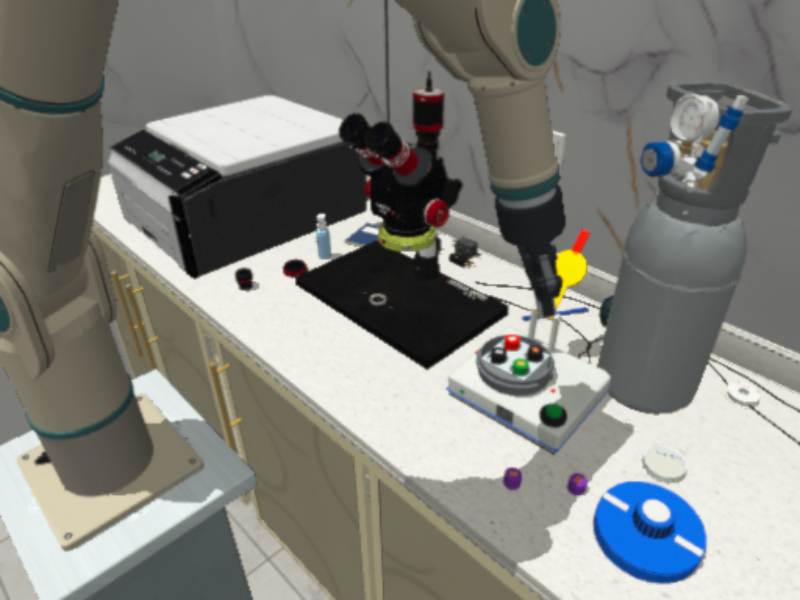

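The last picture shows the tab back at (572,265), four specimens in the block at (515,355), and the jog button up again at (553,413). The cover is flat at (652,528), clear of everything, and the bystanders are unmoved. Handing in.

```bash
python3 -c "
from plant import sign_off
print(sign_off())"
```

```text
the job is handed in; nothing more can be done
None
```

I finished the job and handed it in at about 59 s: tab open, cover flat on the bench, all four specimens face up in their pockets, jog button held down for over 7 s and released, bystanders unmoved; one early jog press briefly reached about 41 N at the fingertips before I backed off, and no verdict came back.

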